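# Make the plate feeder ready to run

## Robot

A 7-joint arm with a two-finger parallel gripper is mounted at the origin on the work surface. World frame = base frame: x ahead of the robot, y to its left, z up, the work surface at z = 0. Lengths are in m, angles in rad, forces in N, time in s.
With the tool pointing down it reaches from about 0.4 to 0.85 m from the base axis. Payload 10.4 kg.
Tool frame: the origin (TCP) lies on the centre line of the jaws, within the pads' length; the fingertips stand r.tip_extent ahead of it and the grasp point (between the pads) lies 8 mm behind it (r.tip_extent is the distance from the TCP to the fingertips, in m); z points along the fingers, y is the direction in which the jaws open and shut (so a half turn about z gives the same grasp; the last joint's range is limited). The gripper opens to 87 mm and grips with 3 to 60 N. Pads are 19 mm wide; open, the fingers measure 117 mm over their backs; the gripper's body (75 mm by 190 mm) begins 51 mm behind the grasp point.
Start: joints at [-1.36, 0.332, -0.065, 1.46, 0.022, 1.35, -0.088], TCP at [0.145, 0.608, 0.234] pointing down, gripper open.
Joint ranges: [-2.6, 2.6], [-0.5, 2.12], [-1.47, 1.34], [0.16, 2.42], [-1.27, 4.41], [0.06, 2.06], [-2.6, 2.6]. Speed limits (rad/s): [2.22, 2.22, 2.79, 2.79, 3.14, 3.14, 3.14].

## Interface

Orientations are given as a unit quaternion [x, y, z, w].
In Python, from bench import r gives the robot as it stands.
- The arm moves only by the shell command python3 -m jog 'ROWS' [FORCE]. ROWS is JSON, a list of rows, each a list of 7 numbers: the shift along the tool's x, y, z in cm, then the turn, a rotation vector about the tool's x, y, z in rad, then the opening, from -1 (shut) to 1 (fully open). In form: [[tx, ty, tz, wx, wy, wz, jaw], ...]. A call has 1 to 20 rows; each row shifts and turns the commanded pose from where the row before left it, along the tool's axes as they then stand; what a row does not reach is not made up. A row lasts 1/8 s, in which the tool goes at most 62.5 mm and 10.7 degrees, less where a joint would pass 70% of its speed; a pose out of reach is approached as far as the arm can. A call with a gripper value outside its range is refused whole. The fingers move at their own pace and stop on an object; FORCE is the grip in N (left out, the last holds). Time passes only in rows, so rows that do not move let the fingers close. It gives the time, the measured TCP pose, the force and the opening at its end, in the units of the state.
- r.read_state(): the state, without advancing time (a new reading comes with each control period).
- r.camera(name): name is "scene" or "side" or "wrist"; returns a dict with "frame" (384x512x3 uint8, red, green, blue), "fx", "fy", "cx", "cy" (pixels), "camera_from_world" (4x4, takes a point from world to camera coordinates). Camera axes: x right, y down, z forward; pixel columns grow to the right and rows downward; lengths in m; the calibration is good to about 2 mm. A picture is of the moment at which its call begins. There is no depth.
- r.close_job(): hands the job in, once; it reports no verdict.
Trained networks look in a picture, given as the dict that the camera call returned (one of the last four; its "shot" number tells which), for a name from the list of things; names that differ only in an ending like _2 or _b are one class to them, and where a whole thing is asked for, a point or a joint stands for the part that bears it (a point fixed in the world has none). Each returns a list of dicts, best first, with "score" (0 to 1); they miss things now and then, are a little off and sometimes report something else, mostly with a low value. They report only what shows in the picture. A call takes as long as a camera call. They do not tell look-alikes from the thing itself.
- r.search_frame(picture, thing): "rect" ([left, top, right, bottom] in pixels, round what is visible of it).
The state is a dict: "time": time; "joint_positions": joint angles; "joint_vel": joint speeds; "joint_torque": joint torques, N m; "ee_pos": TCP position; "eef_rot": TCP orientation; "ft_force": force on the tool from outside, world axes, zero at the start; "torque": the same for the moment, N m; "width": finger opening in m.
Only numpy, scipy, OpenCV 4.12 (cv2) and the standard library are available. Lean on these libraries where they do the work, as an engineer would, in place of code of your own. Each camera call takes 0.05 s, during which the arm holds its last target.

## Task

Make the plate feeder ready to run: put every construction plate on the desk into its magazine, tap the stack until all edges sit flush against the back and side guides, and set the follower weight on top. Give the flywheel a good spin the way its arrows point (a turn every two seconds or faster), let it run free, then slow it by touch so that it comes to rest with its index hole in the slot of the home sensor; never spin it backwards. When all that is right, throw the red run lever fully over last, and leave the other things on the desk where they are.

Things in the scene. Friction and masses are not known exactly. Their poses are not given: they have to be found in the camera images.
- feeder: Fixed plate feeder. Origin on the desk under it; its x points away from the robot at yaw 0, y left. Aluminium base plate 12 mm thick spans x -85..105, y -190..170 mm. Magazine centre at x 0, y 90; flywheel axle at x 0, y -105 over a grey housing; run lever at x -48, y 12 mm. Nothing is higher than 90 mm.
- magazine_seat (a point): Where the underside centre of the lowest plate lies when flush, long side along feeder x; 50 mm above the desk, on two rails (along y, at x +-30, 14 wide, open between). Yellow guides, 35 mm higher: faces at x +42 (at y +-21) and at y +30 mm (at x +-34, 52 finger gap). Dark posts, 30 mm higher, leave 12 mm slack: faces at x -54 (40 gap between) and y -42 (54 gap): tap through these gaps.
- flywheel (a joint): Flywheel angle in rad, counted on over whole turns; grows anticlockwise seen from above, the way of the yellow arrows; a whole multiple of 2 pi when the index hole is in the sensor slot. About 1.9 kg of steel, lying flat, spins freely, runs down slowly (0.2 to 0.9 rad/s each second). No motor: spin it with a finger pressed lightly on its face and drawn along.
- wheel_top (a point): Centre of the flywheel's flat top face, on the axle, 76 mm above the desk (a boss of 12 mm radius stands 5 mm up here). The disc has 75 mm radius and is 14 mm thick. Its face is free for fingertips on the robot's side (feeder -x) and at both sides; the home sensor covers it at feeder +x from 32 mm outward, up to 90 mm above the desk.
- index_hole (a point): Centre of the index hole in the disc's top face: a 14 mm dark hole ringed white, 55 mm from the axle.
- sensor_slot (a point): Where the index hole must stand: middle of the 24 mm wide slot between the two orange prongs of the fixed home sensor, 55 mm from the axle in feeder +x. The hole is wholly in the slot when within 5 mm of this point.
- run_lever (a joint): Run lever angle in rad: near 0 off (leaning towards the robot), 1.0 fully over (leaning away, feeder +x). It stays where it is left; about 2 N at the ball moves it.
- lever_tip (a point): Centre of the run lever's red ball (11 mm radius, 46 mm from the pivot, about 70 mm above the desk, 76 mm at mid swing). Push it towards feeder +x; it travels 44 mm.
- plate1: Red construction plate, 84 x 60 x 6 mm (x, y, z), 70 g. Origin at the centre of its underside. Grasp it across its 60 mm width.
- plate2: Blue construction plate, same size. Two to four of the plates are present.
- plate3: Green construction plate, same size.
- plate4: Orange construction plate, same size.
- follower: Follower weight, about 0.42 kg: steel block 66 x 50 x 16 mm (x, y, z) with an upright black grip post, 18 mm diameter, 26 mm high, on its middle. Origin at the centre of its underside. It goes on top of the plate stack, centred, its long side along the plates.
- timer: Blue-ended sand timer, 40 mm across, 80 mm high, standing. Leave it alone.
- screwdriver: Screwdriver lying on the desk, 170 mm long. Leave it alone.
- spare_wheel: Small rubber wheel lying flat, 56 mm across, 24 mm high. Leave it alone.
- battery: Blue battery pack, 75 x 36 x 22 mm. Leave it alone.
- gear_motor: Yellow gear motor, about 77 x 28 x 23 mm. Leave it alone.
- beam: Grey perforated beam, 104 x 12 x 12 mm. Leave it alone.
Not all that is in view belongs to the job. What is shaped like the screwdriver but blue is not meant.

How it is judged:
By the outcome, as a careful person would: the job done as asked, in the order asked, and still so for the second after the job is handed in, with the robot touching nothing.
Of plate1, plate2, plate3, plate4 only 2 to 4 are there at a start; the rules pass over those that are not, and their reading is None.
At some moment in a run one of plate1, plate2, plate3, plate4 may be knocked a few centimetres aside while the robot is not near it.
Once in a run the grip may slacken for a moment while it holds something.
It also fails if it takes over 210 s, if anything falls off the work surface, if the arm or the gripper's body presses on something with over 40 N, if the wrist force passes 120 N, or if a joint passes its speed limit or range.

## Working session

There is one attempt and no reset: what is moved stays moved. The work goes in short steps, Python scripts to look and compute and a shell command to move; the robot and the scene stay as the last step left them, time stands still between calls to the robot, and variables do not carry over. Pictures are saved under pics/ and viewed, and the job is handed in when it is done.

```bash
ls -la; mkdir -p pics; cat > h.py <<'E'
import numpy as np, cv2
from bench import r
def shot(name, fn):
    p=r.camera(name); cv2.imwrite('pics/'+fn, cv2.cvtColor(p['frame'],cv2.COLOR_RGB2BGR)); return p
def ray(p,u,v):
    T=np.array(p['camera_from_world']); R=T[:3,:3]; t=T[:3,3]
    c=-R.T@t; d=R.T@np.array([(u-p['cx'])/p['fx'],(v-p['cy'])/p['fy'],1]); return c,d
def atz(p,u,v,z):
    c,d=ray(p,u,v); return c+d*(z-c[2])/d[2]
def proj(p,P):
    T=np.array(p['camera_from_world']); q=T[:3,:3]@np.array(P)+T[:3,3]
    return np.array([p['fx']*q[0]/q[2]+p['cx'],p['fy']*q[1]/q[2]+p['cy']])
E
python3 - <<'E'
from h import *
s=r.read_state(); print(s, r.tip_extent)
for n in ['scene','side','wrist']:
    p=shot(n,n+'0.png'); c,d=ray(p,256,192); print(n,c,d,p['fx'])
E
```

```text
total 12
drwxr-xr-x  3 agent agent 4096 Dec  7 03:49 .
drwxr-xr-x 23 root  root  4096 Dec  7 03:49 ..
drwxr-xr-x  2 agent agent 4096 Dec  7 03:49 pics
{'time': 0.0, 'joint_positions': array([-1.35961921,  0.33288172, -0.06466086,  1.46093351,  0.02161075,
        1.34992529, -0.08851067]), 'joint_vel': array([ 1.84458587e-03, -7.44827105e-04, -9.66915375e-05,  8.50795964e-04,
        9.70065301e-05,  5.33751542e-04, -9.11598654e-04]), 'joint_torque': array([-6.85408140e-04, -6.23263407e+01,  2.42640590e-02, -3.89885581e+01,
       -6.12264290e-02,  4.01084963e-02,  1.68789197e-04]), 'ee_pos': array([0.14472811, 0.6076246 , 0.23275142]), 'eef_rot': array([ 1.16634696e-01,  9.93174617e-01, -7.25149125e-04, -3.91780687e-05]), 'ft_force': array([-0.0421603 ,  0.20955851, -0.11313876]), 'torque': array([-0.03686885, -0.00926367, -0.03240341]), 'width': 0.08686918228617314} 0.011
scene [1.11682882 0.93756294 0.79828914] [-0.46778761 -0.67683625 -0.56862986] 409.83646288339855
side [ 0.42792425 -0.93593153  1.19428463] [ 0.04545344  0.64353504 -0.76409644] 387.9395282081375
wrist [0.08088484 0.622899   0.38321422] [ 0.23702397 -0.05820348 -0.96975919] 298.69545281161874
```

View pics/scene0.png

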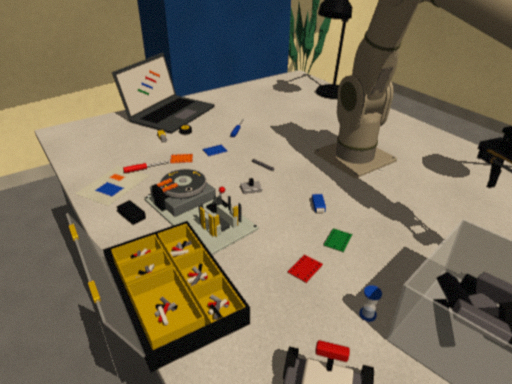

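View pics/side0.png

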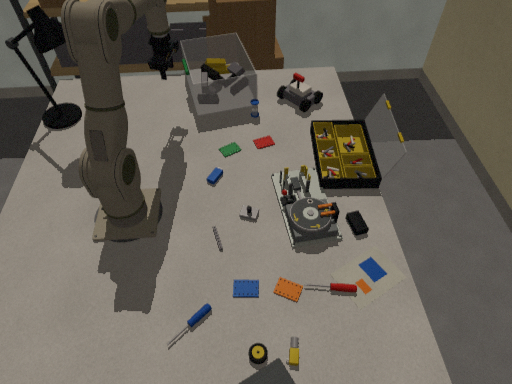

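View pics/wrist0.png

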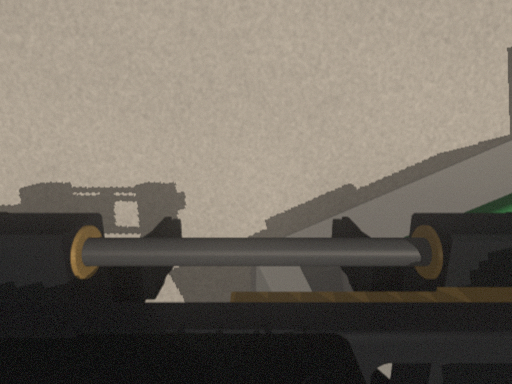

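```bash
python3 - <<'E'
import cv2
a=cv2.imread('pics/side0.png'); 
cv2.imwrite('pics/side0a.png',cv2.resize(a[130:310,190:390],None,fx=4,fy=4,interpolation=cv2.INTER_CUBIC)[:600,:800])
cv2.imwrite('pics/side0b.png',cv2.resize(a[160:260,200:400],None,fx=4,fy=4,interpolation=cv2.INTER_CUBIC))
b=cv2.imread('pics/scene0.png')
cv2.imwrite('pics/scene0a.png',cv2.resize(b[130:260,130:330],None,fx=4,fy=4,interpolation=cv2.INTER_CUBIC))
E
cat >> h.py <<'E'
import itertools
HS={'red':[((0,150,90),(6,255,255)),((174,150,90),(180,255,255))],'green':[((50,120,50),(80,255,255))],'blue':[((105,150,70),(122,255,255))],'orange':[((7,170,130),(16,255,255))]}
def blobs(p,col,amin=60):
    h=cv2.cvtColor(p['frame'],cv2.COLOR_RGB2HSV); m=0
    for a,b in HS[col]: m=m|cv2.inRange(h,a,b)
    n,l,st,c=cv2.connectedComponentsWithStats(m)
    return [(st[i],c[i],l==i) for i in range(1,n) if st[i][4]>=amin]
def platefit(p,mask,z):
    cs,_=cv2.findContours(mask.astype(np.uint8),cv2.RETR_EXTERNAL,cv2.CHAIN_APPROX_NONE)
    c=max(cs,key=cv2.contourArea)[:,0]
    W=np.array([atz(p,u,v,z)[:2] for u,v in c])*1000
    (cx,cy),(w,h),a=cv2.minAreaRect(W.astype(np.float32))
    if w<h: w,h,a=h,w,a+90
    return cx,cy,w,h,((a+90)%180)-90
E
python3 - <<'E'
from h import *
for n in ['side','scene']:
    p=shot(n,n+'1.png')
    for c in HS:
        for st,ce,m in blobs(p,c):
            print(n,c,st.tolist(),np.round(platefit(p,m,0.004),1))
E
```

```text
side red [253, 136, 22, 13, 165] [555.2 359.1  82.4  60.   18.4]
side red [331, 283, 26, 8, 135] [ 757.7 -365.2   82.4   20.3  -11. ]
side green [219, 143, 22, 14, 153] [400.6 323.5  79.   54.7  28.2]
side blue [208, 168, 14, 14, 100] [333.  175.8  71.5  32.7  56.8]
side blue [359, 258, 28, 24, 318] [ 870.4 -309.    74.8   55.9  -61.5]
side blue [234, 281, 25, 16, 350] [ 434.  -348.    80.1   53.7   -4.4]
side blue [188, 304, 23, 21, 148] [ 280.8 -423.8   82.6   19.2   44.3]
side orange [274, 278, 29, 23, 379] [ 572.2 -359.9   81.9   56.6  -27.7]
side orange [356, 279, 15, 15, 108] [ 823.2 -368.4   46.7   26.8  -61.3]
scene red [123, 163, 24, 10, 143] [ 749.1 -390.5   84.    45.1  -10.3]
scene red [288, 255, 34, 27, 510] [555.6 359.8  84.7  60.6  17.6]
scene red [316, 341, 34, 21, 483] [667.8 585.9  71.1  37.5 -50.5]
scene green [305, 0, 14, 50, 258] [-1473.7 -1971.9  1930.4    74.5    47.1]
scene green [289, 13, 8, 48, 150] [-1025.7 -1699.2  1475.5    45.6    52.9]
scene green [314, 18, 16, 41, 170] [-1174.8 -1498.4  1248.4    50.7    44.2]
scene green [324, 229, 28, 22, 369] [402.  324.6  82.1  57.   27.4]
scene blue [165, 0, 125, 96, 8855] [ -588.5 -2028.4  2751.   1335.6    57.4]
scene blue [204, 146, 22, 9, 122] [ 434.8 -346.5   74.2   51.5   -5.5]
scene blue [97, 183, 25, 13, 171] [ 873.3 -304.6   69.7   50.8  -61.2]
scene blue [313, 195, 12, 16, 129] [326.2 154.9  83.7  34.6  56.4]
scene blue [364, 286, 14, 12, 104] [470.7 510.8  44.8  22.6  13.9]
scene orange [171, 154, 22, 9, 166] [ 572.4 -359.8   80.9   60.8  -24.5]
scene orange [162, 183, 16, 9, 60] [ 695.6 -200.8   54.5   23.1    5.3]
```

View pics/side0a.png

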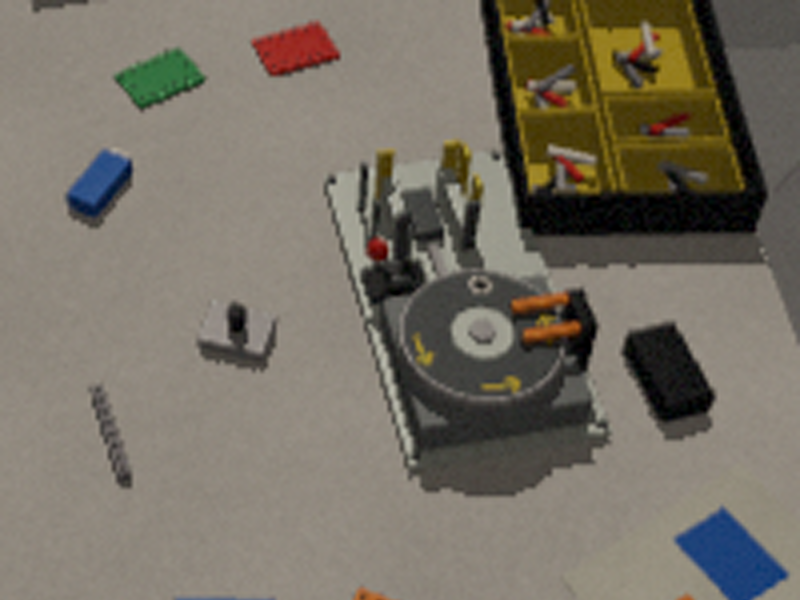

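View pics/scene0a.png

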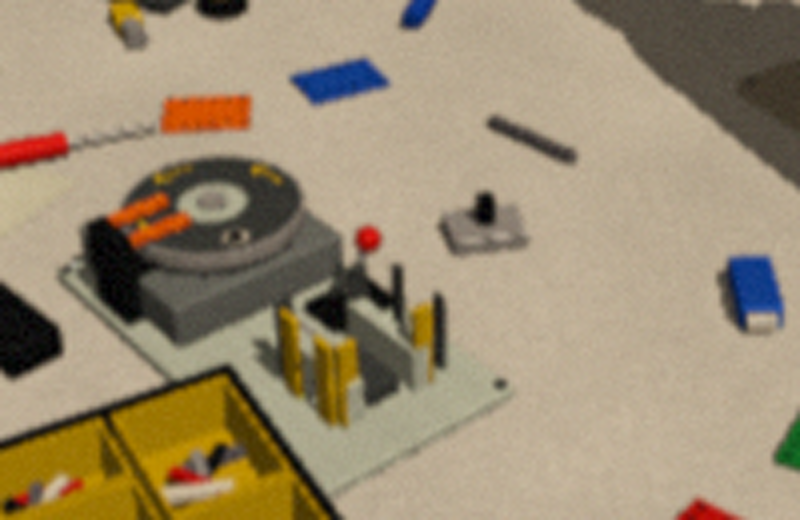

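```bash
python3 - <<'E'
from h import *
from scipy.optimize import least_squares
S=r.camera('side');C=r.camera('scene')
obs=[(S,(272.3,174.5),(-85,170,12)),(S,(293,248.5),(-85,-190,12)),(S,(341,238.5),(105,-190,12)),(S,(190+481/4,130+331/4),(0,-105,81)),(S,(190+376/4,130+248/4),(-68,12,70)),
(C,(130+510/4,130+393/4),(-85,170,12)),(C,(130+62/4,130+270/4),(105,-190,12)),(C,(130+215/4,130+200/4),(0,-105,81)),(C,(130+368/4,130+239/4),(-68,12,70))]
def w(q,P):
    c,s=np.cos(q[2]),np.sin(q[2]); return np.array([q[0]+c*P[0]/1e3-s*P[1]/1e3,q[1]+s*P[0]/1e3+c*P[1]/1e3,P[2]/1e3])
f=lambda q:np.concatenate([proj(p,w(q,P))-u for p,u,P in obs])
R=least_squares(f,[0.65,0,0],loss='soft_l1'); print(R.x,np.degrees(R.x[2])); print(np.round(f(R.x).reshape(-1,2),1))
for P in [(0,90,50),(0,-105,76),(-48,12,0)]: print(P,w(R.x,P))
# hole
h=atz(S,190+481/4,130+285/4,.076);print(h, w(R.x,(0,-105,76))-h)
# follower top of base z=16 center / grip post top z 42
print('post top',atz(S,190+237/4,130+305/4,.042),atz(C,130+486/4,130+195/4,.042))
E
```

```text
[ 0.67045563 -0.00382563  0.08931988] 5.117651871732769
[[-0.7 -1.5]
 [-2.3 -2.6]
 [ 1.1 -0.1]
 [-0.4 -0.5]
 [ 0.3  0.1]
 [ 0.2 -1. ]
 [-1.1 -1.4]
 [-0.5 -1.3]
 [-0.4  0.3]]
(0, 90, 50) [0.66242753 0.08581559 0.05      ]
(0, -105, 76) [ 0.67982176 -0.10840706  0.076     ]
(-48, 12, 0) [0.62157657 0.00384488 0.        ]
[ 0.6908123  -0.05444374  0.076     ] [-1.09905446e-02 -5.39633216e-02 -6.93889390e-17]
post top [ 0.46580606 -0.03356658  0.042     ] [ 0.46267918 -0.03667386  0.042     ]
```

```bash
cat >> h.py <<'E'
from scipy.spatial.transform import Rotation as Ro
FX=np.array([0.67046,-0.00383,0.08932])
def fw(P,q=None):
    q=FX if q is None else q
    c,s=np.cos(q[2]),np.sin(q[2]); return np.array([q[0]+(c*P[0]-s*P[1])/1e3,q[1]+(s*P[0]+c*P[1])/1e3,P[2]/1e3])
def phi():
    y=Ro.from_quat(r.read_state()['eef_rot']).as_matrix()[:,1]; return np.degrees(np.arctan2(y[1],y[0]))
def plan(pos,ph=None):
    """rotate first, then shift (cm) in final tool axes"""
    s=r.read_state(); M=Ro.from_quat(s['eef_rot']).as_matrix()
    if ph is None: ph=phi()
    d=(ph-phi()+90)%180-90
    a=np.radians(phi()+d); y=np.array([np.cos(a),np.sin(a),0]); z=np.array([0,0,-1.]); x=np.cross(y,z)
    F=np.stack([x,y,z],1); rv=Ro.from_matrix(M.T@F).as_rotvec()
    print('t',round(s['time'],2),'pos',np.round(s['ee_pos'],4),'phi',round(phi(),1),'w',round(s['width'],4),'f',np.round(s['ft_force'],1))
    print('rotvec',np.round(rv,3),'shift cm',np.round(F.T@(np.array(pos)-s['ee_pos'])*100,2))
def find(col,near,tol=150,z=.004,cams=('side','scene')):
    for n in cams:
        p=r.camera(n)
        for st,ce,m in blobs(p,col):
            f=platefit(p,m,z)
            if np.hypot(f[0]-near[0],f[1]-near[1])<tol: print(n,col,np.round(f,1))
E
python3 -c "
from h import *
plan([.401,.324,.10],118)"
```

```text
t 0.35 pos [0.1448 0.6079 0.2334] phi 76.6 w 0.0873 f [ 0.3 -0.4  0.1]
rotvec [-0.    -0.    -0.722] shift cm [ -9.29 -37.1   13.34]
```

```bash
python3 -m jog '[[0,0,1,0,0,-0.18,1],[0,0,1,0,0,-0.18,1],[0,0,1,0,0,-0.18,1],[0,0,1,0,0,-0.18,1],[-1.3,-5.3,1,0,0,0,1],[-1.3,-5.3,1,0,0,0,1],[-1.3,-5.3,1,0,0,0,1],[-1.3,-5.3,1,0,0,0,1],[-1.3,-5.3,1,0,0,0,1],[-1.3,-5.3,1,0,0,0,1],[-1.5,-5.3,1,0,0,0,1],[0,0,1,0,0,0,1],[0,0,0,0,0,0,1]]' 30; python3 - <<'E'
from h import *
p=shot('wrist','w1.png')
find('green',(401,324)); find('red',(555,359))
plan([.401,.324,.10],118)
E
```

```text
time: 1.98
ee_pos: [0.3997, 0.3236, 0.113]
eef_rot: [-0.241, 0.971, -0.0, -0.001]
ft_force: [-0.5, -0.1, 0.3]
width: 0.0874
side green [400.8 322.9  77.5  55.8  28.2]
scene green [402.  324.6  81.5  58.3  28.3]
side red [555.3 358.8  82.3  61.2  17.9]
scene red [555.6 359.8  84.7  60.6  17.6]
t 2.23 pos [0.3998 0.3245 0.114 ] phi 118.0 w 0.087 f [-0.7 -1.3 -0. ]
rotvec [ 0.     0.001 -0.001] shift cm [-0.08 -0.1   1.4 ]
```

View pics/w1.png

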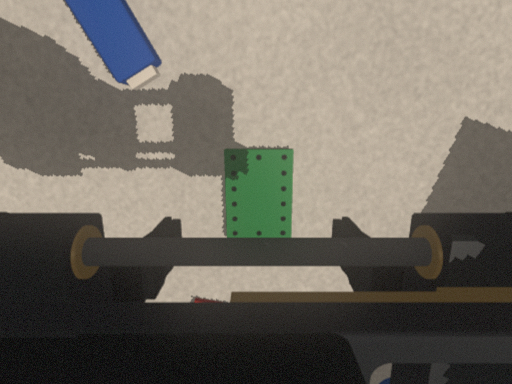

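```bash
cat >> h.py <<'E'
def wfit(col,z=.006,amin=500):
    p=r.camera('wrist')
    for st,ce,m in blobs(p,col,amin): print('wrist',col,st.tolist(),np.round(platefit(p,m,z),1))
    return p
E
python3 - <<'E'
from h import *
p=wfit('green'); s=r.read_state()['ee_pos']; print(proj(p,[s[0],s[1],.006]))
for x,y in [(-42,-30),(42,-30),(42,30),(-42,30)]: print(proj(p,fw((x,y,6),(.401,.324,np.radians(28)))))
E
```

```text
[256.40872588 192.85257361]
[220.59812544 146.30335129]
[223.22742992 237.50358973]
[287.91402966 237.5061681 ]
[290.46463604 146.3138263 ]
```

```bash
python3 -m jog '[[0,0.1,5,0,0,0,1],[0,0,3.5,0,0,0,1],[0,0,1.6,0,0,0,1],[0,0,0,0,0,0,1],[0,0,0,0,0,0,0.2],[0,0,0,0,0,0,0.2],[0,0,0,0,0,0,0.2],[0,0,0,0,0,0,0.2]]' 30; python3 -c "
from h import *
plan([.4,.324,.012],118)"
```

```text
time: 3.28
ee_pos: [0.4, 0.3246, 0.0128]
eef_rot: [-0.241, 0.971, 0.0, 0.0]
ft_force: [-0.2, 0.6, 1.3]
width: 0.0592
t 3.27 pos [0.4    0.3246 0.0128] phi 117.9 w 0.0592 f [-0.2  0.6  1.3]
rotvec [ 0.     0.    -0.002] shift cm [ 0.03 -0.05  0.08]
```

```bash
python3 -m jog '[[0,0,0,0,0,0,-0.2],[0,0,-2,0,0,0,-0.2],[0,0,-4,0,0,0,-0.2],[0,0,-4,0,0,0.13,-0.2],[0,0,-3,0,0,0.13,-0.2],[0,0,0,0,0,0.14,-0.2]]' 35; python3 -c "
from h import *
plan(fw((-6,83,150)),95.1)
p=shot('wrist','w2.png')"
```

```text
time: 4.03
ee_pos: [0.4009, 0.3252, 0.145]
eef_rot: [-0.041, 0.999, 0.001, 0.002]
ft_force: [-0.5, 0.0, -1.5]
width: 0.0588
t 4.03 pos [0.4009 0.3252 0.145 ] phi 94.7 w 0.0588 f [-0.5  0.  -1.5]
rotvec [ 0.003  0.003 -0.007] shift cm [-23.32 -26.87  -0.5 ]
```

View pics/w2.png

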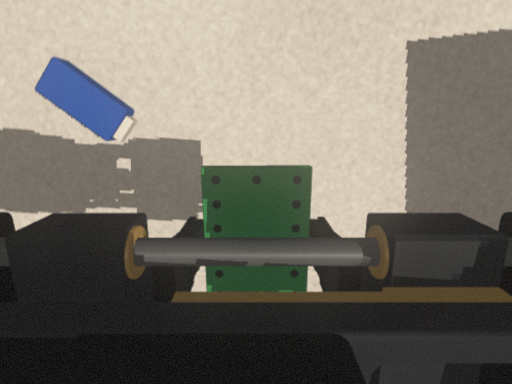

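```bash
python3 -m jog '[[-3.3,-3.8,0,0,0,0,-0.2],[-3.3,-3.9,0,0,0,0,-0.2],[-3.4,-3.8,0,0,0,0,-0.2],[-3.3,-3.9,0,0,0,0,-0.2],[-3.3,-3.8,0,0,0,0,-0.2],[-3.3,-3.9,0,0,0,0,-0.2],[-3.4,-3.8,0,0,0,0,-0.2],[0,0,2,0,0,0,-0.2],[0,0,2,0,0,0,-0.2],[0,0,0,0,0,0,-0.2]]' 35; python3 - <<'E'
from h import *
plan(fw((-6,83,61.5)),95.1)
a=shot('side','s2.png')['frame'];b=shot('scene','c2.png')['frame']
a=cv2.resize(a[140:240,260:360],None,fx=4,fy=4,interpolation=3);b=cv2.resize(b[150:250,160:260],None,fx=4,fy=4,interpolation=3)
cv2.imwrite('pics/m2.png',cv2.cvtColor(np.hstack([a,b]),cv2.COLOR_RGB2BGR))
E
```

```text
time: 5.32
ee_pos: [0.653, 0.0778, 0.0998]
eef_rot: [-0.044, 0.999, 0.0, -0.002]
ft_force: [0.0, 0.6, 0.3]
width: 0.059
t 5.33 pos [0.653  0.0778 0.0998] phi 95.1 w 0.059 f [0.  0.6 0.3]
rotvec [ 0.    -0.005 -0.   ] shift cm [-0.41  0.02  3.83]
```

View pics/m2.png

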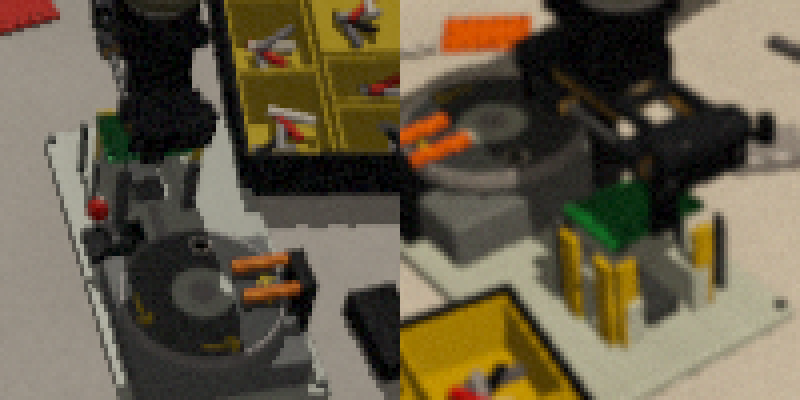

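```bash
python3 - <<'E'
from h import *
for n,fn,(x0,y0,w,h) in [('side','side0.png',(255,140,100,120)),('scene','scene0.png',(140,160,130,110))]:
    p=r.camera(n); k=6
    im=cv2.imread('pics/'+fn); im=cv2.resize(im[y0:y0+h,x0:x0+w],None,fx=k,fy=k,interpolation=3)
    def pt(P,c):
        u=(proj(p,fw(P))-[x0-.5,y0-.5])*k; cv2.circle(im,(int(u[0]),int(u[1])),3,c,-1); return u
    def line(a,b,c):
        a=pt(a,c);b=pt(b,c);cv2.line(im,tuple(map(int,a)),tuple(map(int,b)),c,1)
    R=(0,0,255)
    for y in (-21,21): line((42,90+y,85),(42,90+y,50),R)
    for x in (-34,34): line((x,120,85),(x,120,50),(255,0,255))
    for y in (-20,20): line((-54,90+y,80),(-54,90+y,50),(255,0,0))
    for x in (-27,27): line((x,48,80),(x,48,50),(255,0,0))
    C=[(-85,-190,12),(105,-190,12),(105,170,12),(-85,170,12)]
    for i in range(4): line(C[i],C[(i+1)%4],(0,255,0))
    q=[(75*np.cos(t),-105+75*np.sin(t),76) for t in np.linspace(0,6.28,40)]
    for i in range(39): line(q[i],q[i+1],(255,255,0))
    cv2.imwrite('pics/ov_'+n+'.png',im)
E
```

```text
(no output)
```

View pics/ov_side.png

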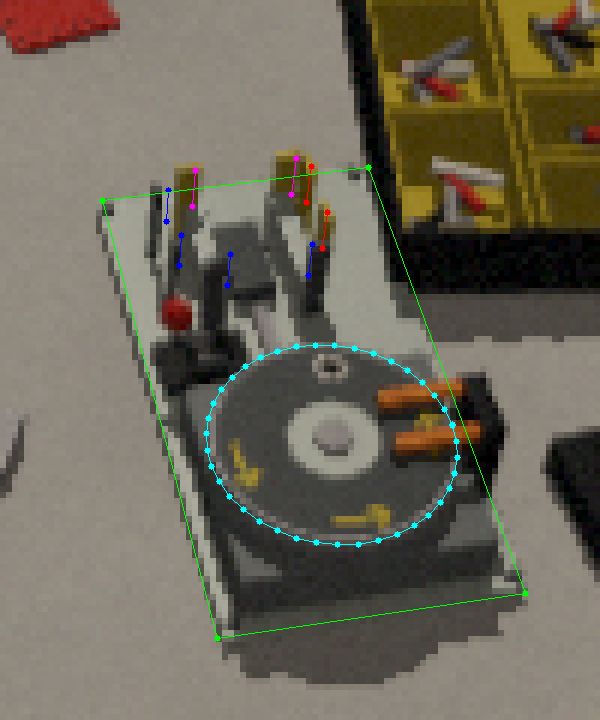

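View pics/ov_scene.png

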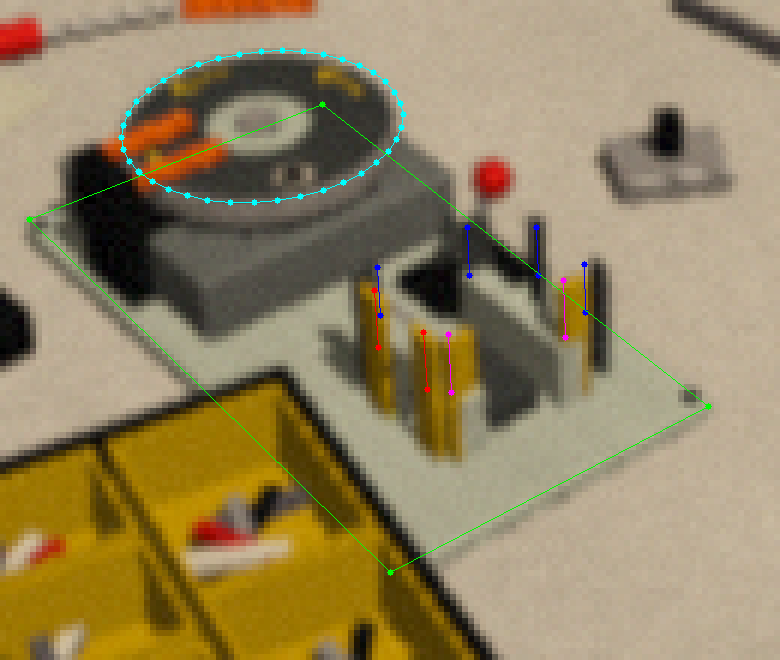

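```bash
sed -i 's/FX=np.array(\[0.67046/FX=np.array([0.6720/' h.py; python3 -m jog '[[-0.6,0.1,0,0,0,0,-0.2],[0,0,1.5,0,0,0,-0.2],[0,0,1.4,0,0,0,-0.2],[0,0,0.7,0,0,0,-0.2],[0,0,0,0,0,0,-0.2]]' 35; python3 - <<'E'
from h import *
plan(fw((-5,84,62.8)),95.1)
a=shot('side','s3.png')['frame'];b=shot('scene','c3.png')['frame']
a=cv2.resize(a[140:240,260:360],None,fx=4,fy=4,interpolation=3);b=cv2.resize(b[150:250,160:260],None,fx=4,fy=4,interpolation=3)
cv2.imwrite('pics/m3.png',cv2.cvtColor(np.hstack([a,b]),cv2.COLOR_RGB2BGR))
E
```

```text
time: 6.15
ee_pos: [0.6608, 0.078, 0.0656]
eef_rot: [-0.043, 0.999, -0.0, -0.0]
ft_force: [0.2, 0.4, -0.7]
width: 0.0593
t 6.15 pos [0.6608 0.078  0.0656] phi 94.9 w 0.0593 f [ 0.2  0.4 -0.7]
rotvec [ 0.    -0.001 -0.003] shift cm [0.11 0.15 0.28]
```

View pics/m3.png

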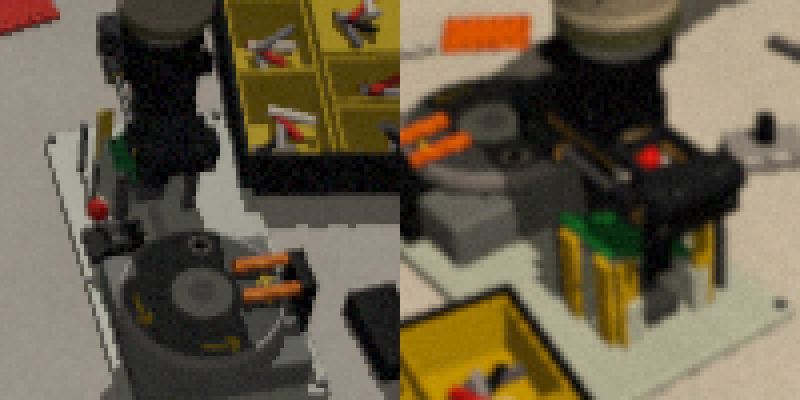

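```bash
python3 -m jog '[[0.1,0.1,0.2,0,0,0,-0.2],[0,0,0,0,0,0,0.6],[0,0,0,0,0,0,0.6],[0,0,-2,0,0,0,0.6],[0,0,-5,0,0,0,0.8],[0,0,-1,0,0,0,1]]' 35; python3 - <<'E'
from h import *
find('red',(555,359));find('green',(660,80),z=.056)
plan([.5555,.3595,.1],107.8)
a=shot('side','s4.png')['frame'];b=shot('scene','c4.png')['frame']
a=cv2.resize(a[140:240,260:360],None,fx=4,fy=4,interpolation=3);b=cv2.resize(b[150:250,160:260],None,fx=4,fy=4,interpolation=3)
cv2.imwrite('pics/m4.png',cv2.cvtColor(np.hstack([a,b]),cv2.COLOR_RGB2BGR))
E
```

```text
time: 7.0
ee_pos: [0.6621, 0.0789, 0.1499]
eef_rot: [-0.043, 0.999, 0.001, 0.003]
ft_force: [0.6, -0.4, 0.2]
width: 0.0812
side red [555.3 358.8  82.3  61.2  17.9]
scene red [555.8 360.2  84.6  60.6  18.4]
side green [666.8  95.8  86.7  56.4   7.9]
scene green [660.1  61.4 100.5  46.3 -39.6]
t 7.2 pos [0.6596 0.079  0.1441] phi 94.9 w 0.0859 f [-1.   0.1  0.2]
rotvec [ 0.    -0.001 -0.224] shift cm [ 1.34 29.89  4.41]
```

View pics/m4.png

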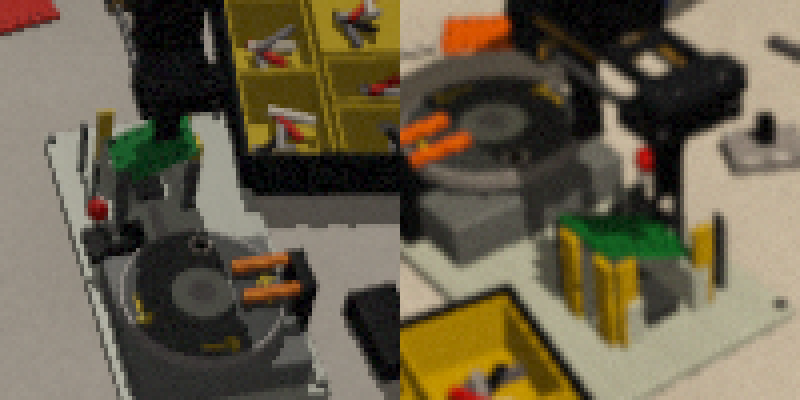

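```bash
python3 -m jog '[[0,0,0,0,0,-0.11,1],[0,0,0,0,0,-0.115,1],[0.2,5,0,0,0,0,1],[0.2,5,0,0,0,0,1],[0.2,5,1,0,0,0,1],[0.2,5,1,0,0,0,1],[0.2,5,2,0,0,0,1],[0.3,4.9,1.5,0,0,0,1],[0,0,0,0,0,0,1]]' 35; python3 - <<'E'
from h import *
plan([.5555,.3595,.0125],107.8)
p=shot('wrist','w5.png')
for x,y in [(-42,-30),(42,-30),(42,30),(-42,30)]: print(proj(p,fw((x,y,6),(.5555,.3595,np.radians(17.8)))))
E
```

```text
time: 8.43
ee_pos: [0.5516, 0.3642, 0.0866]
eef_rot: [-0.159, 0.987, 0.0, -0.003]
ft_force: [-0.3, -0.5, 0.3]
width: 0.087
t 8.43 pos [0.5516 0.3642 0.0866] phi 108.3 w 0.087 f [-0.3 -0.5  0.3]
rotvec [ 0.001 -0.005  0.008] shift cm [-0.23 -0.56  7.41]
[210.87683341 151.72886193]
[213.63763948 252.16137148]
[285.12342089 252.69822024]
[288.58954147 152.40158438]
```

View pics/w5.png

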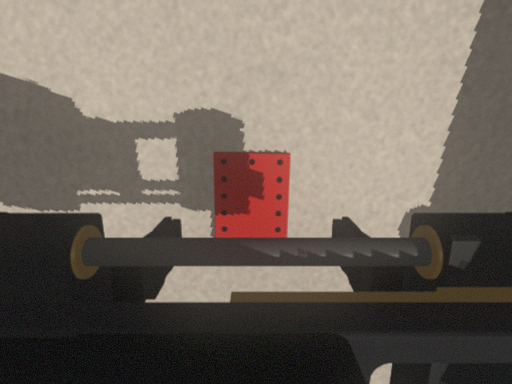

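```bash
python3 -m jog '[[-0.2,-0.35,3.5,0,0,0,1],[0,0,2.8,0,0,0,1],[0,0,1.1,0,0,0,1],[0,0,0,0,0,0,1],[0,0,0,0,0,0,-0.2],[0,0,0,0,0,0,-0.2],[0,0,0,0,0,0,-0.2],[0,0,0,0,0,0,-0.2]]' 35; python3 -c "
from h import *
plan([.5555,.3595,.012],117)"
```

```text
time: 9.48
ee_pos: [0.5592, 0.3572, 0.016]
eef_rot: [-0.155, 0.988, 0.0, 0.0]
ft_force: [-0.9, 0.4, 2.3]
width: 0.0574
t 9.47 pos [0.5592 0.3572 0.016 ] phi 107.8 w 0.0574 f [-0.9  0.4  2.3]
rotvec [ 0.001  0.001 -0.16 ] shift cm [0.22 0.37 0.4 ]
```

```bash
python3 -m jog '[[0,0,0,0,0,0,0.8],[0,0,0,0,0,0,0.8],[0.3,0,0.35,0,0,0,0.8],[0,0,0,0,0,0,0.8],[0,0,0,0,0,0,-0.2],[0,0,0,0,0,0,-0.2],[0,0,0,0,0,0,-0.2],[0,0,0,0,0,0,-0.2]]' 35; python3 -c "
from h import *
plan([.5555,.3595,.012],117)"
```

```text
time: 10.48
ee_pos: [0.5562, 0.3559, 0.012]
eef_rot: [-0.155, 0.988, 0.0, -0.0]
ft_force: [0.1, -0.1, -0.5]
width: 0.0594
t 10.47 pos [0.5562 0.3559 0.012 ] phi 107.8 w 0.0594 f [ 0.1 -0.1 -0.5]
rotvec [ 0.   -0.   -0.16] shift cm [-0.11  0.35 -0.  ]
```

```bash
python3 -m jog '[[0,0,-2,0,0,0,-0.2],[0,0,-4,0,0,0,-0.2],[0,0,-4,0,0,0.11,-0.2],[0,0,-3,0,0,0.112,-0.2],[0,0,0,0,0,0,-0.2],[0,0,0,0,0,0,-0.2]]' 35; python3 -c "
from h import *
plan(fw((-5,84,140)),95.1)"
```

```text
time: 11.22
ee_pos: [0.5559, 0.3558, 0.1421]
eef_rot: [-0.045, 0.999, 0.0, -0.0]
ft_force: [0.8, -0.3, -1.9]
width: 0.0592
t 11.22 pos [0.5559 0.3558 0.1421] phi 95.2 w 0.0592 f [ 0.8 -0.3 -1.9]
rotvec [ 0.    -0.     0.002] shift cm [ -7.86 -28.45   0.21]
```

```bash
python3 -m jog '[[-1.3,-4.7,0,0,0,0,-0.2],[-1.3,-4.7,0,0,0,0,-0.2],[-1.3,-4.8,0,0,0,0,-0.2],[-1.3,-4.7,0,0,0,0,-0.2],[-1.3,-4.7,0,0,0,0,-0.2],[-1.4,-4.8,0,0,0,0,-0.2],[0,0,0,0,0,0,-0.2],[0,0,2,0,0,0,-0.2],[0,0,2,0,0,0,-0.2],[0,0,0,0,0,0,-0.2],[0,0,0,0,0,0,-0.2]]' 35; python3 - <<'E'
from h import *
plan(fw((-5,84,70)),95.1)
a=shot('side','s6.png')['frame'];b=shot('scene','c6.png')['frame']
a=cv2.resize(a[140:240,260:360],None,fx=4,fy=4,interpolation=3);b=cv2.resize(b[150:250,160:260],None,fx=4,fy=4,interpolation=3)
cv2.imwrite('pics/m6.png',cv2.cvtColor(np.hstack([a,b]),cv2.COLOR_RGB2BGR))
E
```

```text
time: 12.6
ee_pos: [0.66, 0.0806, 0.1018]
eef_rot: [-0.045, 0.999, 0.0, -0.0]
ft_force: [-0.1, -0.2, -0.2]
width: 0.0588
t 12.6 pos [0.66   0.0806 0.1018] phi 95.2 w 0.0588 f [-0.1 -0.2 -0.2]
rotvec [ 0.    -0.001  0.001] shift cm [ 0.05 -0.12  3.18]
```

View pics/m6.png

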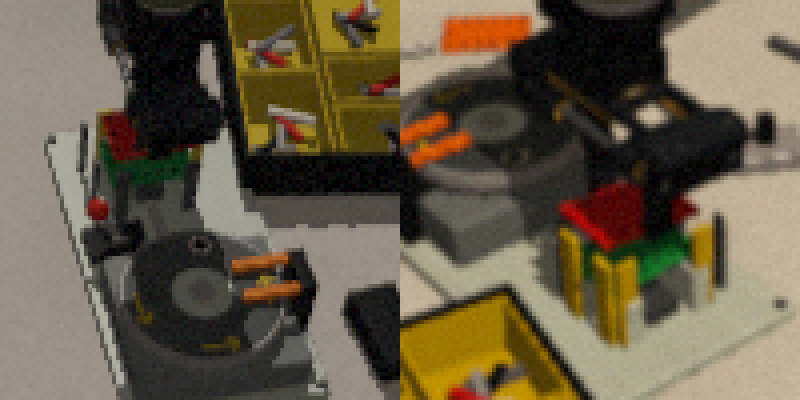

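```bash
python3 -m jog '[[0,-0.1,1.6,0,0,0,-0.2],[0,0,1.3,0,0,0,-0.2],[0,0,0.3,0,0,0,-0.2],[0,0,0,0,0,0,-0.2]]' 35; python3 -c "
from h import *
plan(fw((-5,84,69)),95.1)"
```

```text
time: 13.2
ee_pos: [0.6613, 0.0792, 0.0709]
eef_rot: [-0.045, 0.999, 0.0, 0.001]
ft_force: [-0.4, 1.4, 10.0]
width: 0.0595
t 13.2 pos [0.6613 0.0792 0.0709] phi 95.1 w 0.0595 f [-0.4  1.4 10. ]
rotvec [0.    0.002 0.   ] shift cm [0.17 0.03 0.19]
```

```bash
python3 -m jog '[[0,0,-0.05,0,0,0,0.5],[0,0,0,0,0,0,0.6],[0,0,0,0,0,0,0.6],[0,0,-2,0,0,0,0.6],[0,0,-4,0,0,0,0.8],[0,0,-1,0,0,0,1],[0,-5,0,0,0,0,1],[0,-5,0,0,0,0,1],[0,0,0,0,0,0,1]]' 35; python3 - <<'E'
from h import *
a=shot('side','s7.png')['frame'];b=shot('scene','c7.png')['frame']
a=cv2.resize(a[140:240,260:360],None,fx=4,fy=4,interpolation=3);b=cv2.resize(b[150:250,160:260],None,fx=4,fy=4,interpolation=3)
cv2.imwrite('pics/m7.png',cv2.cvtColor(np.hstack([a,b]),cv2.COLOR_RGB2BGR))
find('blue',(434,-347)); find('orange',(572,-360))
plan([.434,-.347,.1],85)
E
```

```text
time: 14.32
ee_pos: [0.669, -0.0269, 0.1412]
eef_rot: [-0.041, 0.999, -0.001, 0.0]
ft_force: [-0.8, -0.3, -0.0]
width: 0.0865
side blue [ 428.4 -327.    74.8   25.4   11.8]
t 14.62 pos [ 0.6692 -0.0189  0.1405] phi 95.2 w 0.0873 f [-0.4  0.8 -1. ]
rotvec [ 0.001 -0.     0.179] shift cm [ 20.57 -34.74   4.05]
```

View pics/m7.png

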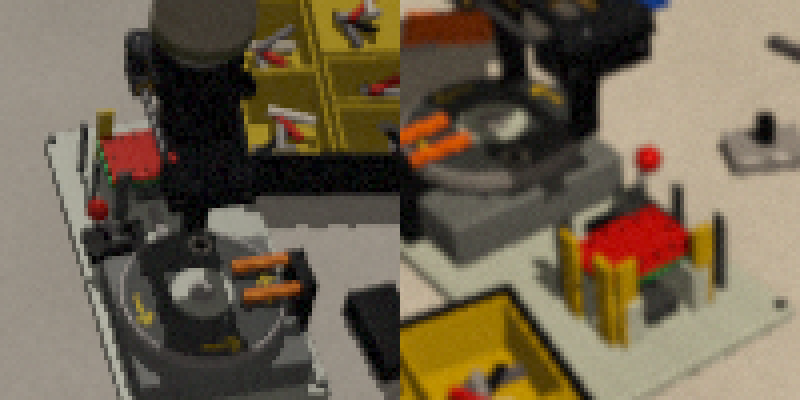

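```bash
python3 -m jog '[[0,0,0,0,0,0.178,1],[2.9,-4.9,0,0,0,0,1],[2.9,-5,0,0,0,0,1],[2.9,-5,0,0,0,0,1],[3,-4.9,0,0,0,0,1],[2.9,-5,0,0,0,0,1],[3,-5,1,0,0,0,1],[3,-4.9,2,0,0,0,1],[0,0,0.6,0,0,0,1],[0,0,0,0,0,0,1],[0,0,0,0,0,0,1]]' 35; python3 - <<'E'
from h import *
find('blue',(434,-347)); find('orange',(572,-360))
plan([.434,-.347,.0125],85)
p=shot('wrist','w8.png')
for x,y in [(-42,-30),(42,-30),(42,30),(-42,30)]: print(proj(p,fw((x,y,6),(.434,-.347,np.radians(-5)))))
E
```

```text
time: 16.0
ee_pos: [0.4348, -0.3465, 0.1049]
eef_rot: [0.043, 0.999, 0.0, 0.0]
ft_force: [0.9, 0.5, 0.6]
width: 0.0871
scene blue [ 434.6 -348.2   74.3   54.8   -5.6]
side orange [ 599.  -392.2   81.5   56.6  -27.8]
scene orange [ 600.3 -391.4   82.9   54.9  -33.5]
t 16.2 pos [ 0.434  -0.3473  0.1048] phi 85.0 w 0.0868 f [-0.3 -0.   0.9]
rotvec [0. 0. 0.] shift cm [0.   0.03 9.23]
[220.61658371 146.13756796]
[223.27383053 240.46374866]
[290.16741369 240.50834109]
[293.06267083 146.19544245]
```

View pics/w8.png

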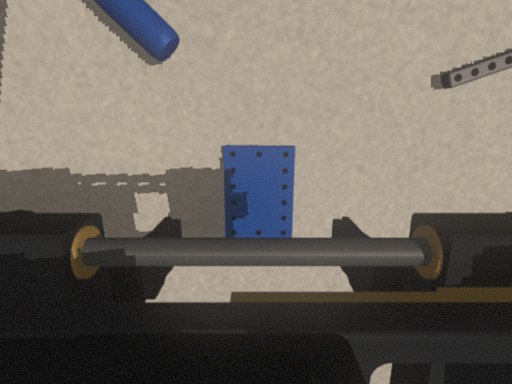

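```bash
python3 -m jog '[[0,0.15,4,0,0,0,1],[0,0,4,0,0,0,1],[0,0,1.25,0,0,0,1],[0,0,0,0,0,0,1],[0,0,0,0,0,0,-0.2],[0,0,0,0,0,0,-0.2],[0,0,0,0,0,0,-0.2],[0,0,0,0,0,0,-0.2]]' 35; python3 -c "
from h import *
plan([.434,-.347,.012],95.1)"
```

```text
time: 17.25
ee_pos: [0.4335, -0.3464, 0.0121]
eef_rot: [0.044, 0.999, 0.0, 0.0]
ft_force: [0.6, 0.8, 1.1]
width: 0.0594
t 17.25 pos [ 0.4335 -0.3464  0.0121] phi 84.9 w 0.0594 f [0.6 0.8 1.1]
rotvec [ 0.     0.    -0.178] shift cm [-0.05 -0.06  0.01]
```

```bash
python3 -m jog '[[0,0,-2,0,0,0,-0.2],[0,0,-4,0,0,0,-0.2],[0,0,-4,0,0,0,-0.2],[0,0,-3,0,0,-0.178,-0.2],[0,0,0,0,0,0,-0.2],[0,0,0,0,0,0,-0.2]]' 35; python3 -c "
from h import *
plan(fw((-5,84,142)),95.1)"
```

```text
time: 18.0
ee_pos: [0.433, -0.3461, 0.1412]
eef_rot: [-0.044, 0.999, 0.0, -0.0]
ft_force: [-0.0, -0.7, -1.1]
width: 0.059
t 18.0 pos [ 0.433  -0.3461  0.1412] phi 95.0 w 0.059 f [-0.  -0.7 -1.1]
rotvec [ 0.001 -0.001 -0.002] shift cm [-26.35  40.37  -0.08]
```

```bash
python3 -m jog '[[-2.9,4.5,0,0,0,0,-0.2],[-2.9,4.5,0,0,0,0,-0.2],[-2.9,4.5,0,0,0,0,-0.2],[-3,4.5,0,0,0,0,-0.2],[-2.9,4.5,0,0,0,0,-0.2],[-2.9,4.5,0,0,0,0,-0.2],[-3,4.4,0,0,0,0,-0.2],[-2.9,4.5,0,0,0,0,-0.2],[-2.9,4.5,0,0,0,0,-0.2],[0,0,0,0,0,0,-0.2],[0,0,2,0,0,0,-0.2],[0,0,1.5,0,0,0,-0.2],[0,0,0,0,0,0,-0.2],[0,0,0,0,0,0,-0.2]]' 35; python3 - <<'E'
from h import *
plan(fw((-5,84,75)),95.1)
a=shot('side','s9.png')['frame'];b=shot('scene','c9.png')['frame']
a=cv2.resize(a[140:240,260:360],None,fx=4,fy=4,interpolation=3);b=cv2.resize(b[150:250,160:260],None,fx=4,fy=4,interpolation=3)
cv2.imwrite('pics/m9.png',cv2.cvtColor(np.hstack([a,b]),cv2.COLOR_RGB2BGR))
E
```

```text
time: 19.75
ee_pos: [0.6593, 0.0788, 0.1072]
eef_rot: [-0.044, 0.999, 0.0, 0.0]
ft_force: [0.0, -0.6, -0.8]
width: 0.0594
t 19.75 pos [0.6593 0.0788 0.1072] phi 95.1 w 0.0594 f [ 0.  -0.6 -0.8]
rotvec [ 0.     0.    -0.001] shift cm [-0.02  0.06  3.22]
```

View pics/m9.png

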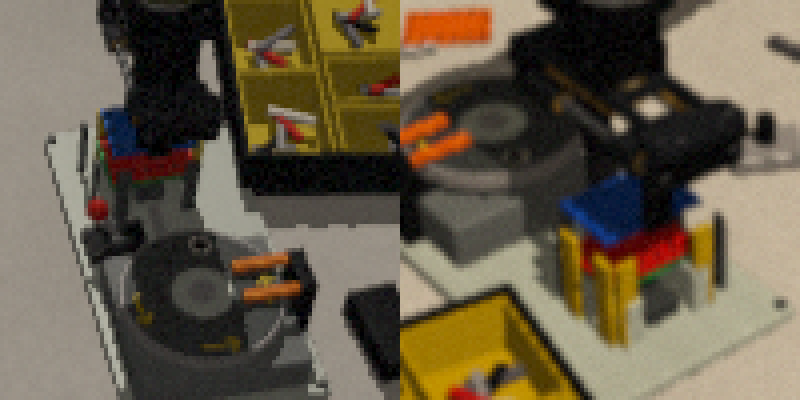

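```bash
python3 -m jog '[[0,0,1.6,0,0,0,-0.2],[0,0,1.2,0,0,0,-0.2],[0,0,0.25,0,0,0,-0.2],[0,0,0,0,0,0,-0.2]]' 35; python3 -c "
from h import *
plan(fw((-5,84,74)),95.1)"
```

```text
time: 20.35
ee_pos: [0.6594, 0.0796, 0.0765]
eef_rot: [-0.045, 0.999, 0.0, 0.0]
ft_force: [-0.8, 0.8, 3.2]
width: 0.0596
t 20.35 pos [0.6594 0.0796 0.0765] phi 95.1 w 0.0596 f [-0.8  0.8  3.2]
rotvec [0. 0. 0.] shift cm [-0.01 -0.02  0.25]
```

Touching; release and go for orange (now near (0.600, -0.392)).

```bash
python3 -m jog '[[0,0,0.05,0,0,0,0.5],[0,0,0,0,0,0,0.6],[0,0,0,0,0,0,0.6],[0,0,-2,0,0,0,0.6],[0,0,-4,0,0,0,0.8],[0,0,0,0,0,0,1],[0,-5,0,0,0,0,1],[0,-5,0,0,0,0,1],[0,0,0,0,0,0,1]]' 35; python3 - <<'E'
from h import *
a=shot('side','s10.png')['frame'];b=shot('scene','c10.png')['frame']
a=cv2.resize(a[140:240,260:360],None,fx=4,fy=4,interpolation=3);b=cv2.resize(b[150:250,160:260],None,fx=4,fy=4,interpolation=3)
cv2.imwrite('pics/m10.png',cv2.cvtColor(np.hstack([a,b]),cv2.COLOR_RGB2BGR))
find('orange',(599,-392))
a=cv2.imread('pics/s10.png'); cv2.imwrite('pics/m10b.png',cv2.resize(a[240:330,240:380],None,fx=5,fy=5,interpolation=3))
plan([.5997,-.392,.14],62)
E
```

```text
time: 21.48
ee_pos: [0.6681, -0.0266, 0.1368]
eef_rot: [-0.041, 0.999, -0.001, 0.0]
ft_force: [0.8, -0.5, 0.2]
width: 0.0866
t 21.68 pos [ 0.6682 -0.0185  0.1361] phi 95.2 w 0.087 f [-0.1 -0.2  0.1]
rotvec [ 0.001 -0.     0.58 ] shift cm [-11.48 -36.19  -0.39]
```

View pics/m10.png

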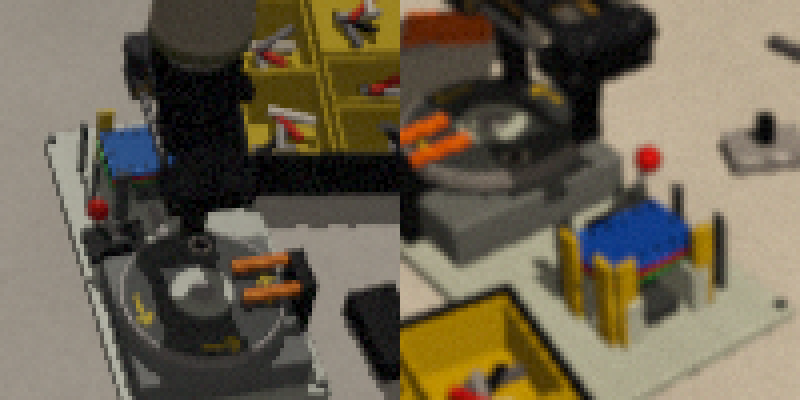

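View pics/m10b.png

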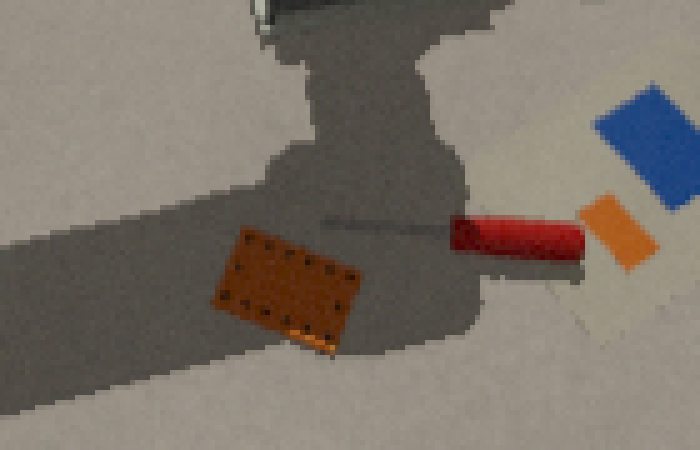

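```bash
python3 -m jog '[[0,0,0,0,0,0.18,1],[0,-3,0,0,0,0.18,1],[0,-3,0,0,0,0.18,1],[0,0,0,0,0,0.04,1],[0,0,0,0,0,0,1]]' 35;python3 - <<'E'
from h import *
p=r.camera('side')
print(atz(p,304.4,284,.004),atz(p,240+450/5,240+232/5,.006))
plan([.5997,-.392,.14],62)
E
```

```text
time: 22.3
ee_pos: [0.6578, -0.0769, 0.136]
eef_rot: [0.241, 0.97, 0.0, -0.0]
ft_force: [-0.7, 0.6, -0.2]
width: 0.0874
[ 0.62955713 -0.34702246  0.004     ] [ 0.71245299 -0.36308574  0.006     ]
t 22.35 pos [ 0.6578 -0.0767  0.136 ] phi 62.1 w 0.0867 f [0.3 0.7 0.1]
rotvec [ 0.001 -0.     0.002] shift cm [ -9.67 -30.57  -0.4 ]
```

```bash
python3 -m jog '[[-1.4,-5,0,0,0,0,1],[-1.4,-5,0,0,0,0,1],[-1.4,-5,0,0,0,0,1],[-1.4,-5,0,0,0,0,1],[-1.4,-5,0,0,0,0,0.7],[-1.4,-5.2,0,0,0,0,0.7],[0,0,2,0,0,0,0.7],[0,0,2,0,0,0,0.7],[0,0,0,0,0,0,0.7],[0,0,0,0,0,0,0.7]]' 35;python3 - <<'E'
from h import *
find('orange',(599,-392))
plan([.5909,-.3873,.0125],62)
p=shot('wrist','w11.png')
for x,y in [(-42,-30),(42,-30),(42,30),(-42,30)]: print(proj(p,fw((x,y,6),(.5997,-.392,np.radians(-28)))))
print(proj(p,(.6296,-.347,.004)))
E
```

```text
time: 23.6
ee_pos: [0.5902, -0.3836, 0.0963]
eef_rot: [0.242, 0.97, 0.0, 0.0]
ft_force: [0.8, 0.5, 1.4]
width: 0.0741
scene orange [ 599.8 -391.1   84.    54.9  -33.5]
t 23.7 pos [ 0.5901 -0.3844  0.0969] phi 62.0 w 0.0739 f [-0.5 -0.   0.6]
rotvec [ 0.     0.001 -0.001] shift cm [-0.2  -0.22  8.44]
[216.53423731 161.98823924]
[219.64255444 256.75339555]
[287.72899331 256.73335684]
[290.39594249 161.9810114 ]
[316.30508573 216.42533356]
```

View pics/w11.png

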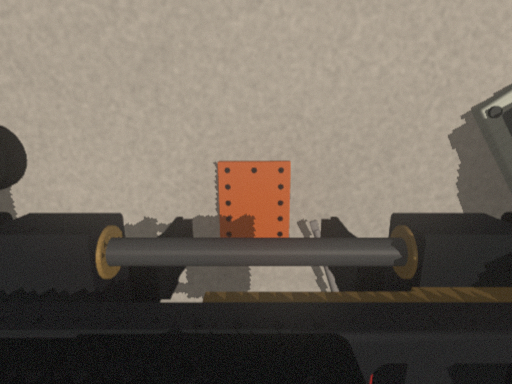

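```bash
python3 -m jog '[[-0.2,-0.1,4,0,0,0,0.7],[0,0,3.3,0,0,0,0.7],[0,0,1.15,0,0,0,0.7],[0,0,0,0,0,0,0.7],[0,0,0,0,0,0,-0.2],[0,0,0,0,0,0,-0.2],[0,0,0,0,0,0,-0.2],[0,0,0,0,0,0,-0.2]]' 40; python3 -c "
from h import *
plan([.5909,-.3873,.0125],62)"
```

```text
time: 24.75
ee_pos: [0.5909, -0.3869, 0.012]
eef_rot: [0.243, 0.97, -0.0, 0.0]
ft_force: [-0.3, 0.3, 3.8]
width: 0.0596
t 24.75 pos [ 0.5909 -0.3869  0.012 ] phi 61.9 w 0.0596 f [-0.3  0.3  3.8]
rotvec [ 0.     0.001 -0.002] shift cm [-0.02 -0.04 -0.05]
```

```bash
python3 -m jog '[[0,0,-2,0,0,0,-0.2],[0,0,-4,0,0,0,-0.2],[0,0,-4,0,0,-0.145,-0.2],[0,0,-3.2,0,0,-0.145,-0.2],[0,0,0,0,0,-0.145,-0.2],[0,0,0,0,0,-0.145,-0.2],[0,0,0,0,0,0,-0.2],[0,0,0,0,0,0,-0.2]]' 40; python3 -c "
from h import *
plan(fw((-13,84,144)),95.1)
p=wfit('orange',z=.139)
cv2.imwrite('pics/w12.png',cv2.cvtColor(p['frame'],cv2.COLOR_RGB2BGR))"
```

```text
time: 25.75
ee_pos: [0.5904, -0.3869, 0.1439]
eef_rot: [-0.043, 0.999, -0.0, 0.0]
ft_force: [-0.7, -0.1, -0.4]
width: 0.0589
t 25.75 pos [ 0.5904 -0.3869  0.1439] phi 94.9 w 0.0589 f [-0.7 -0.1 -0.4]
rotvec [-0.     0.    -0.003] shift cm [-1.023e+01  4.583e+01 -1.000e-02]
```

View pics/w12.png

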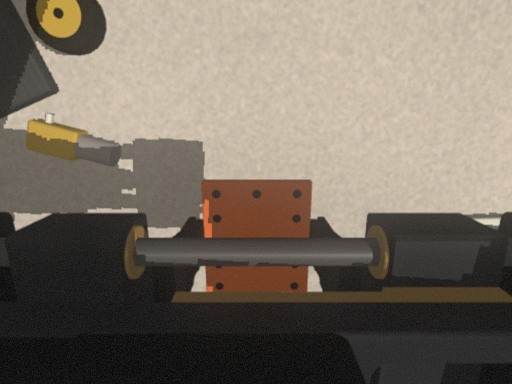

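```bash
python3 -m jog '[[-1.1,5.1,0,0,0,0,-0.2],[-1.2,5.1,0,0,0,0,-0.2],[-1.1,5.1,0,0,0,0,-0.2],[-1.1,5.1,0,0,0,0,-0.2],[-1.2,5.1,0,0,0,0,-0.2],[-1.1,5.1,0,0,0,0,-0.2],[-1.2,5.1,0,0,0,0,-0.2],[-1.1,5.1,0,0,0,0,-0.2],[-1.1,5,0,0,0,0,-0.2],[0,0,0,0,0,0,-0.2],[0,0,2,0,0,0,-0.2],[0,0,1,0,0,0,-0.2],[0,0,0,0,0,0,-0.2],[0,0,0,0,0,0,-0.2]]' 40; python3 - <<'E'
from h import *
plan(fw((-13,84,81)),95.1)
a=shot('side','s13.png')['frame'];b=shot('scene','c13.png')['frame']
a=cv2.resize(a[140:240,260:360],None,fx=4,fy=4,interpolation=3);b=cv2.resize(b[150:250,160:260],None,fx=4,fy=4,interpolation=3)
cv2.imwrite('pics/m13.png',cv2.cvtColor(np.hstack([a,b]),cv2.COLOR_RGB2BGR))
E
```

```text
time: 27.55
ee_pos: [0.6515, 0.0778, 0.1137]
eef_rot: [-0.044, 0.999, 0.0, 0.0]
ft_force: [0.7, -0.5, -0.2]
width: 0.0593
t 27.55 pos [0.6515 0.0778 0.1137] phi 95.0 w 0.0593 f [ 0.7 -0.5 -0.2]
rotvec [ 0.     0.    -0.001] shift cm [-0.01  0.08  3.27]
```

View pics/m13.png

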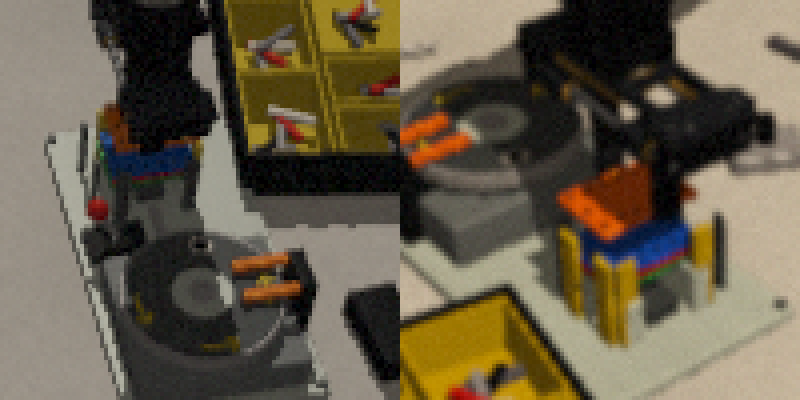

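```bash
python3 -m jog '[[0,0.1,1.5,0,0,0,-0.2],[0,0,1.3,0,0,0,-0.2],[0,0,0.3,0,0,0,-0.2],[0,0,0,0,0,0,-0.2]]' 40; python3 - <<'E'
from h import *
plan(fw((-13,84,80)),95.1)
a=shot('side','s14.png')['frame'];b=shot('scene','c14.png')['frame']
a=cv2.resize(a[140:240,260:360],None,fx=4,fy=4,interpolation=3);b=cv2.resize(b[150:250,160:260],None,fx=4,fy=4,interpolation=3)
cv2.imwrite('pics/m14.png',cv2.cvtColor(np.hstack([a,b]),cv2.COLOR_RGB2BGR))
E
```

```text
time: 28.15
ee_pos: [0.652, 0.0798, 0.0847]
eef_rot: [-0.045, 0.999, 0.001, 0.001]
ft_force: [-8.5, -0.8, 22.4]
width: 0.0593
t 28.15 pos [0.652  0.0798 0.0847] phi 95.1 w 0.0593 f [-8.5 -0.8 22.4]
rotvec [0.001 0.002 0.   ] shift cm [ 0.05 -0.11  0.47]
```

View pics/m14.png

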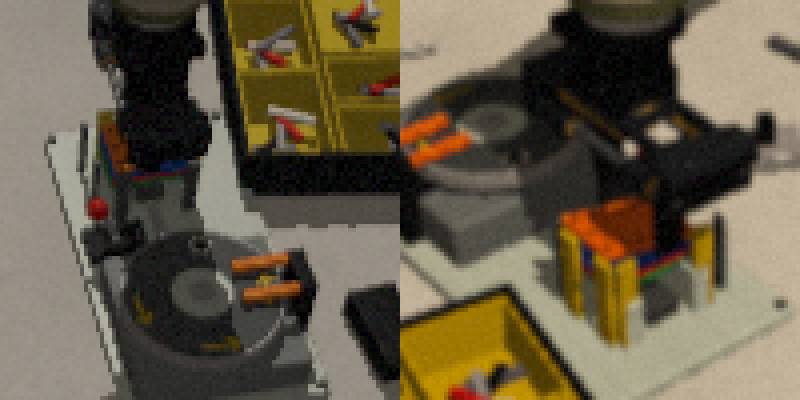

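```bash
python3 -m jog '[[0,0,-0.4,0,0,0,-0.2],[0.4,0,0,0,0,0,-0.2],[0,0,0,0,0,0,-0.2]]' 40; python3 -c "
from h import *
plan(fw((-13,84,80)),95.1)"
python3 -m jog '[[0,0,0.3,0,0,0,-0.2],[0,0,0.2,0,0,0,-0.2],[0,0,0,0,0,0,-0.2]]' 40; python3 -c "
from h import *
plan(fw((-13,84,80)),95.1)"
```

```text
time: 28.62
ee_pos: [0.6464, 0.0791, 0.0855]
eef_rot: [-0.045, 0.999, -0.0, -0.001]
ft_force: [0.6, -0.3, -1.6]
width: 0.0597
t 28.62 pos [0.6464 0.0791 0.0855] phi 95.1 w 0.0597 f [ 0.6 -0.3 -1.6]
rotvec [-0.    -0.002  0.   ] shift cm [-0.51 -0.08  0.55]
time: 29.0
ee_pos: [0.6475, 0.0792, 0.0822]
eef_rot: [-0.045, 0.999, 0.0, 0.0]
ft_force: [-1.9, 0.3, 8.9]
width: 0.0592
t 29.0 pos [0.6475 0.0792 0.0822] phi 95.1 w 0.0592 f [-1.9  0.3  8.9]
rotvec [0.    0.001 0.   ] shift cm [-0.4  -0.08  0.22]
```

```bash
python3 -m jog '[[0,0,0,0,0,0,0.5],[0,0,0,0,0,0,0.52],[0,0,0,0,0,0,0.52],[0,0,-2,0,0,0,0.52],[0,0,-3,0,0,0,0.52],[2,0,-1,0,0,0,-1],[5,0,0,0,0,0,-1],[5,0,0,0,0,0,-1],[0,0,0,0,0,0,-1],[0,0,0,0,0,0,-1]]' 40; python3 - <<'E'
from h import *
plan(fw((-75,90,140)),95.1)
a=shot('side','s15.png')['frame'];b=shot('scene','c15.png')['frame']
a=cv2.resize(a[140:240,260:360],None,fx=4,fy=4,interpolation=3);b=cv2.resize(b[150:250,160:260],None,fx=4,fy=4,interpolation=3)
cv2.imwrite('pics/m15.png',cv2.cvtColor(np.hstack([a,b]),cv2.COLOR_RGB2BGR))
E
```

```text
time: 30.25
ee_pos: [0.5287, 0.0687, 0.1431]
eef_rot: [-0.045, 0.999, 0.0, 0.001]
ft_force: [0.6, 0.4, 0.5]
width: 0.0239
t 30.25 pos [0.5287 0.0687 0.1431] phi 95.1 w 0.0239 f [0.6 0.4 0.5]
rotvec [0.001 0.003 0.   ] shift cm [-6.13  0.5   0.31]
```

View pics/m15.png

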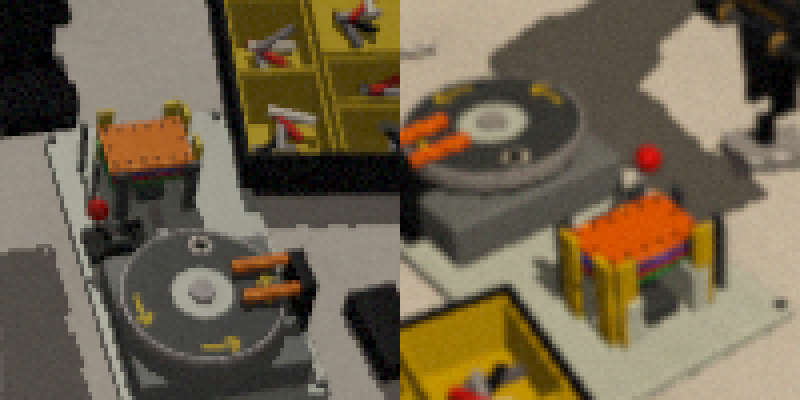

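```bash
python3 -c "
from h import *
plan(fw((-85,90,61.5)),95.1)"
```

```text
t 30.35 pos [0.529  0.0686 0.1424] phi 95.1 w 0.0161 f [ 0.2  0.3 -0.6]
rotvec [0.    0.002 0.   ] shift cm [-5.1   0.51  8.09]
```

```bash
python3 -m jog '[[-5.1,0.5,0,0,0,0,-1],[0,0,4,0,0,0,-1],[0,0,4,0,0,0,-1],[0,0,0,0,0,0,-1],[0,0,0,0,0,0,-1]]' 40; python3 - <<'E'
from h import *
plan(fw((-53,90,61.5)),95.1)
a=shot('side','s16.png')['frame'];b=shot('scene','c16.png')['frame']
a=cv2.resize(a[140:240,260:360],None,fx=4,fy=4,interpolation=3);b=cv2.resize(b[150:250,160:260],None,fx=4,fy=4,interpolation=3)
cv2.imwrite('pics/m16.png',cv2.cvtColor(np.hstack([a,b]),cv2.COLOR_RGB2BGR))
E
```

```text
time: 30.98
ee_pos: [0.5793, 0.078, 0.063]
eef_rot: [-0.044, 0.999, 0.0, 0.001]
ft_force: [0.7, -1.2, 0.3]
width: 0.0006
t 30.98 pos [0.5793 0.078  0.063 ] phi 95.1 w 0.0006 f [ 0.7 -1.2  0.3]
rotvec [ 0.     0.002 -0.   ] shift cm [-3.2   0.02  0.15]
```

View pics/m16.png

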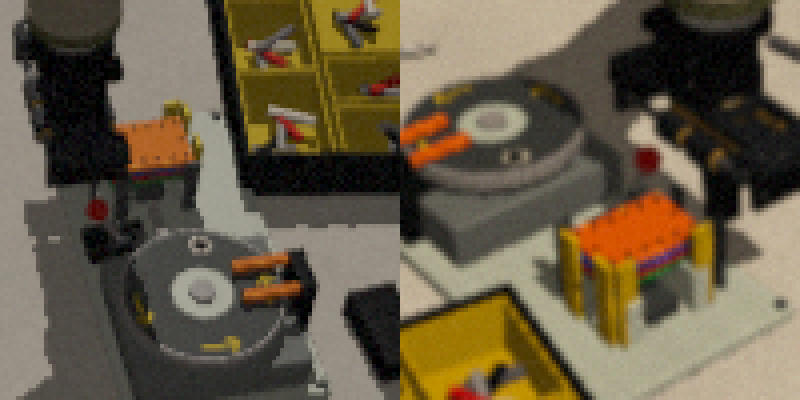

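```bash
S='from h import *
plan(fw((-51.5,90,61.5)),95.1)'; python3 -m jog '[[-1,0,0,0,0,0,-1],[-0.7,0,0,0,0,0,-1],[-0.5,0,0,0,0,0,-1],[0,0,0,0,0,0,-1]]' 40; python3 -c "$S"; python3 -m jog '[[-0.5,0,0,0,0,0,-1],[0,0,0,0,0,0,-1]]'; python3 -c "$S"
```

```text
time: 31.58
ee_pos: [0.6003, 0.0799, 0.0614]
eef_rot: [-0.045, 0.999, -0.0, -0.0]
ft_force: [0.1, -0.1, -0.3]
width: 0.0004
t 31.57 pos [0.6003 0.0799 0.0614] phi 95.1 w 0.0004 f [ 0.1 -0.1 -0.3]
rotvec [-0. -0.  0.] shift cm [-1.25  0.02 -0.01]
time: 31.82
ee_pos: [0.6049, 0.0804, 0.0614]
eef_rot: [-0.045, 0.999, 0.0, -0.0]
ft_force: [-0.1, 1.0, -0.5]
width: 0.0002
t 31.82 pos [0.6049 0.0804 0.0614] phi 95.1 w 0.0002 f [-0.1  1.  -0.5]
rotvec [ 0. -0.  0.] shift cm [-0.78  0.01 -0.01]
```

```bash
S='from h import *
plan(fw((-51.5,90,61.5)),95.1)';  python3 -m jog '[[-0.3,0,0,0,0,0,-1],[0,0,0,0,0,0,-1]]'; python3 -c "$S"; python3 -m jog '[[-0.2,0,0,0,0,0,-1],[0,0,0,0,0,0,-1]]'; python3 -c "$S"
```

```text
time: 32.08
ee_pos: [0.6064, 0.0806, 0.0612]
eef_rot: [-0.045, 0.999, 0.0, -0.002]
ft_force: [-7.7, -0.5, 4.6]
width: 0.0001
t 32.08 pos [0.6064 0.0806 0.0612] phi 95.1 w 0.0001 f [-7.7 -0.5  4.6]
rotvec [ 0.    -0.004  0.   ] shift cm [-0.63  0.   -0.03]
time: 32.33
ee_pos: [0.6066, 0.0807, 0.0611]
eef_rot: [-0.045, 0.999, -0.0, -0.004]
ft_force: [-18.3, -1.5, 12.9]
width: 0.0005
t 32.33 pos [0.6066 0.0807 0.0611] phi 95.1 w 0.0005 f [-18.3  -1.5  12.9]
rotvec [ 0.    -0.008  0.   ] shift cm [-0.61  0.   -0.04]
```

```bash
python3 - <<'E'
from h import *
print(r.read_state()['torque'])
a=shot('side','s17.png')['frame'];b=shot('scene','c17.png')['frame']
a=cv2.resize(a[150:200,265:335],None,fx=6,fy=6,interpolation=3);b=cv2.resize(b[180:240,190:255],None,fx=6,fy=6,interpolation=3)
cv2.imwrite('pics/m17a.png',cv2.cvtColor(a,cv2.COLOR_RGB2BGR));cv2.imwrite('pics/m17b.png',cv2.cvtColor(b,cv2.COLOR_RGB2BGR))
shot('wrist','w17.png')
E
```

```text
[-0.25969008  3.88152478  0.0467577 ]
```

View pics/m17a.png

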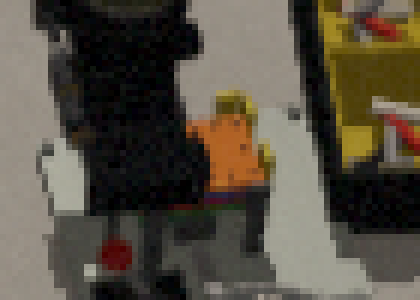

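View pics/m17b.png

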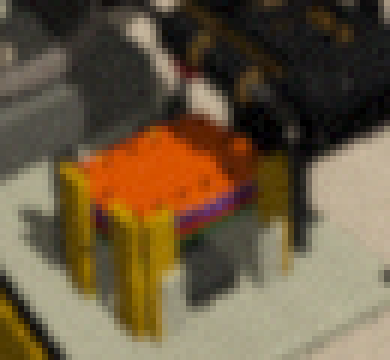

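View pics/w17.png

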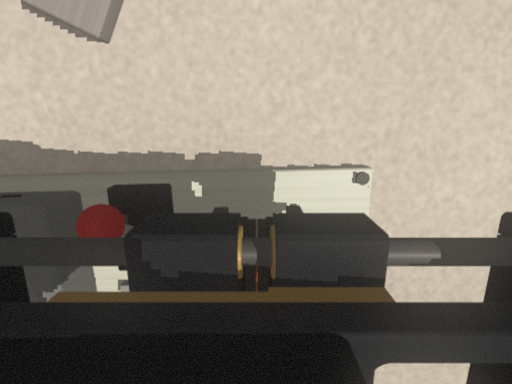

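```bash
python3 -m jog '[[0.5,0,0,0,0,0,-1],[2,0,0,0,0,0,-1],[0,0,-5,0,0,0,-1],[-3,0,-5,0,0,0,-1],[-5,0,-2,0,0,0,-1],[-5,0,0,0,0,0,-1],[0,0,0,0,0,0,-1],[0,0,0,0,0,0,-1]]' ; python3 - <<'E'
from h import *
plan(fw((-51.5,90,61.5)),95.1)
p=shot('wrist','w18.png'); import pickle; pickle.dump(p,open('w18.pkl','wb'))
a=cv2.imread('pics/w18.png')
for P in [(42,69,85),(42,111,85),(34,120,85),(-34,120,85),(-54,70,80),(-54,110,80),(-27,48,80),(27,48,80),(42,120,74),(42,60,74),(-42,120,74),(-42,60,74)]:
    u=proj(p,fw(P)); print(P,np.round(u,1)); cv2.circle(a,tuple(int(round(x)) for x in u),1,(255,255,0),-1)
cv2.imwrite('pics/w18a.png',a)
E
```

```text
time: 33.48
ee_pos: [0.7143, 0.0899, 0.1811]
eef_rot: [-0.044, 0.999, -0.0, -0.0]
ft_force: [-0.2, -0.0, 0.4]
width: 0.0003
t 33.48 pos [0.7143 0.0899 0.1811] phi 95.1 w 0.0003 f [-0.2 -0.   0.4]
rotvec [-0. -0. -0.] shift cm [10.2   0.04 11.96]
(42, 69, 85) [232.3 186.6]
(42, 111, 85) [281.9 186.6]
(34, 120, 85) [292.8 177.3]
(-34, 120, 85) [295.4  92.3]
(-54, 70, 80) [231.7  66. ]
(-54, 110, 80) [282.7  66. ]
(-27, 48, 80) [205.1 101.8]
(27, 48, 80) [207.7 168. ]
(42, 120, 74) [291.  183.8]
(42, 60, 74) [223.1 183.7]
(-42, 120, 74) [294.  83.]
(-42, 60, 74) [220.3  83. ]
```

View pics/w18a.png

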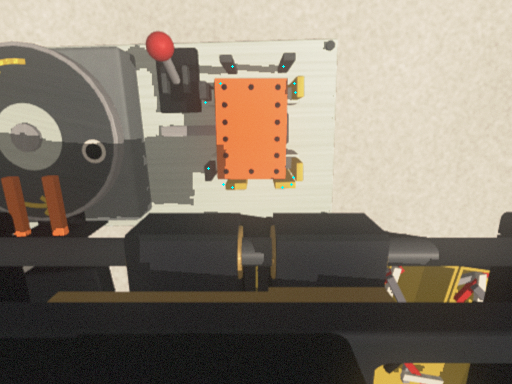

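```bash
python3 - <<'E'
import cv2
a=cv2.imread('pics/w18.png')
cv2.imwrite('pics/w18z.png',cv2.resize(a[40:200,140:340],None,fx=4,fy=4,interpolation=3)[:600])
E
```

```text
(no output)
```

View pics/w18z.png

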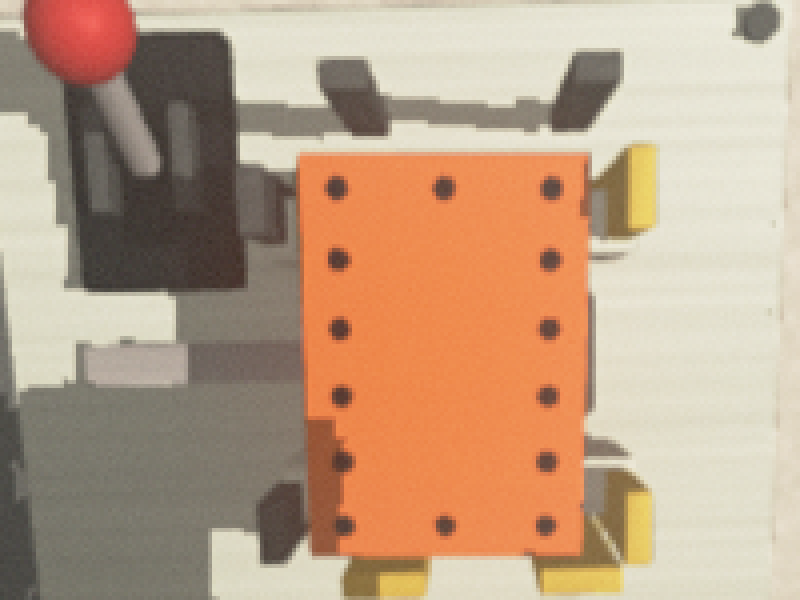

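```bash
python3 -c "
from h import *
plan(fw((2,22,61.5)),95.1)"
```

```text
t 33.52 pos [0.714  0.0899 0.1817] phi 95.1 w 0.0003 f [ 0.3  0.1 -0.3]
rotvec [ 0.  0. -0.] shift cm [ 4.82 -6.77 12.02]
```

```bash
S='from h import *
plan(fw((2,45,61.5)),95.1)'; python3 -m jog '[[2.4,-3.4,0,0,0,0,-1],[2.4,-3.4,0,0,0,0,-1],[0,0,4,0,0,0,-1],[0,0,4,0,0,0,-1],[0,0,4,0,0,0,-1],[0,0,0,0,0,0,-1],[0,0,0,0,0,0,-1]]' 40; python3 -c "$S"
```

```text
time: 34.4
ee_pos: [0.6735, 0.0182, 0.0639]
eef_rot: [-0.045, 0.999, 0.0, 0.001]
ft_force: [-0.4, 0.3, 0.8]
width: 0.0001
t 34.4 pos [0.6735 0.0182 0.0639] phi 95.1 w 0.0001 f [-0.4  0.3  0.8]
rotvec [0.    0.003 0.   ] shift cm [0.15 2.32 0.24]
```

```bash
S='from h import *
plan(fw((2,45,61.5)),95.1)'; python3 -m jog '[[0,0.6,0,0,0,0,-1],[0,0.6,0,0,0,0,-1],[0,0.4,0,0,0,0,-1],[0,0,0,0,0,0,-1]]' ; python3 -c "$S"; python3 -m jog '[[0,0.4,0,0,0,0,-1],[0,0,0,0,0,0,-1]]' ; python3 -c "$S"
```

```text
time: 34.9
ee_pos: [0.6713, 0.0348, 0.0616]
eef_rot: [-0.045, 0.999, 0.0, 0.0]
ft_force: [-0.3, 0.5, 0.6]
width: 0.0004
t 34.9 pos [0.6713 0.0348 0.0616] phi 95.2 w 0.0004 f [-0.3  0.5  0.6]
rotvec [0.    0.    0.001] shift cm [0.08 0.64 0.01]
time: 35.15
ee_pos: [0.6709, 0.0385, 0.0615]
eef_rot: [-0.045, 0.999, 0.0, -0.0]
ft_force: [0.1, 0.2, -0.7]
width: 0.0004
t 35.15 pos [0.6709 0.0385 0.0615] phi 95.1 w 0.0004 f [ 0.1  0.2 -0.7]
rotvec [ 0.    -0.     0.001] shift cm [ 0.07  0.28 -0.  ]
```

```bash
S='from h import *
plan(fw((2,45,61.5)),95.1)'; python3 -m jog '[[0,0.2,0,0,0,0,-1],[0,0.1,0,0,0,0,-1],[0,0,0,0,0,0,-1]]' ; python3 -c "$S"; python3 -m jog '[[0,0.2,0,0,0,0,-1],[0,0,0,0,0,0,-1]]' ; python3 -c "$S"
```

```text
time: 35.52
ee_pos: [0.6707, 0.0408, 0.0615]
eef_rot: [-0.044, 0.999, -0.0, -0.0]
ft_force: [0.3, -0.4, 0.3]
width: 0.0004
t 35.52 pos [0.6707 0.0408 0.0615] phi 95.1 w 0.0004 f [ 0.3 -0.4  0.3]
rotvec [-0. -0. -0.] shift cm [0.07 0.05 0.  ]
time: 35.78
ee_pos: [0.6705, 0.0432, 0.0615]
eef_rot: [-0.045, 0.999, 0.0, -0.0]
ft_force: [-0.9, -1.6, 0.3]
width: 0.0003
t 35.77 pos [0.6705 0.0432 0.0615] phi 95.1 w 0.0003 f [-0.9 -1.6  0.3]
rotvec [ 0. -0.  0.] shift cm [ 0.07 -0.2   0.  ]
```

```bash
S='from h import *
plan(fw((2,45,61.5)),95.1)'; python3 -m jog '[[0,0.2,0,0,0,0,-1],[0,0,0,0,0,0,-1]]' ; python3 -c "$S"; python3 -m jog '[[0,0.2,0,0,0,0,-1],[0,0,0,0,0,0,-1]]' ; python3 -c "$S"
```

```text
time: 36.02
ee_pos: [0.6703, 0.0453, 0.0615]
eef_rot: [-0.045, 0.999, 0.0, -0.0]
ft_force: [-0.8, -1.9, -0.4]
width: 0.0005
t 36.02 pos [0.6703 0.0453 0.0615] phi 95.1 w 0.0005 f [-0.8 -1.9 -0.4]
rotvec [ 0. -0.  0.] shift cm [ 0.07 -0.41 -0.  ]
time: 36.28
ee_pos: [0.6702, 0.0473, 0.0615]
eef_rot: [-0.045, 0.999, 0.0, -0.0]
ft_force: [-0.6, -1.8, -0.3]
width: 0.0005
t 36.27 pos [0.6702 0.0473 0.0615] phi 95.1 w 0.0005 f [-0.6 -1.8 -0.3]
rotvec [ 0. -0.  0.] shift cm [ 0.07 -0.6  -0.  ]
```

```bash
S='from h import *
plan(fw((2,45,61.5)),95.1)'; for i in 1 2 3; do python3 -m jog '[[0,0.2,0,0,0,0,-1],[0,0,0,0,0,0,-1]]' >/dev/null; python3 -c "$S"; done
```

```text
t 36.52 pos [0.6703 0.0483 0.0616] phi 95.1 w 0.0004 f [ 1.3 -5.3 -0.6]
rotvec [-0.001  0.001 -0.   ] shift cm [ 0.1  -0.71  0.01]
t 36.77 pos [0.6703 0.0484 0.0617] phi 95.0 w 0.0004 f [  1.9 -10.2  -0.6]
rotvec [-0.003  0.001 -0.002] shift cm [ 0.09 -0.72  0.02]
t 37.02 pos [0.6702 0.0485 0.0617] phi 94.9 w 0.0006 f [  2.2 -13.4  -0.6]
rotvec [-0.005  0.001 -0.003] shift cm [ 0.09 -0.72  0.02]
```

```bash
python3 -m jog '[[0,-0.6,0,0,0,0,-1],[0,-1.5,0,0,0,0,-1],[0,0,-4,0,0,0,-1],[0,0,-4,0,0,0,-1],[-2.4,3.4,-4,0,0,0,-1],[-2.4,3.4,0,0,0,0,-1],[0,0,0,0,0,0,-1],[0,0,0,0,0,0,-1]]' ; python3 - <<'E'
from h import *
p=shot('wrist','w19.png')
a=cv2.imread('pics/w19.png')
cv2.imwrite('pics/w19z.png',cv2.resize(a[40:190,180:330],None,fx=4,fy=4,interpolation=3)[:600])
a=shot('side','s19.png')['frame'];b=shot('scene','c19.png')['frame']
a=cv2.resize(a[150:200,265:335],None,fx=6,fy=6,interpolation=3);b=cv2.resize(b[180:230,190:260],None,fx=6,fy=6,interpolation=3)
cv2.imwrite('pics/m19.png',cv2.cvtColor(np.vstack([a,b]),cv2.COLOR_RGB2BGR))
E
```

```text
time: 38.02
ee_pos: [0.7131, 0.1034, 0.1811]
eef_rot: [-0.044, 0.999, -0.0, -0.0]
ft_force: [-0.0, -0.5, 0.3]
width: 0.0004
```

View pics/w19z.png

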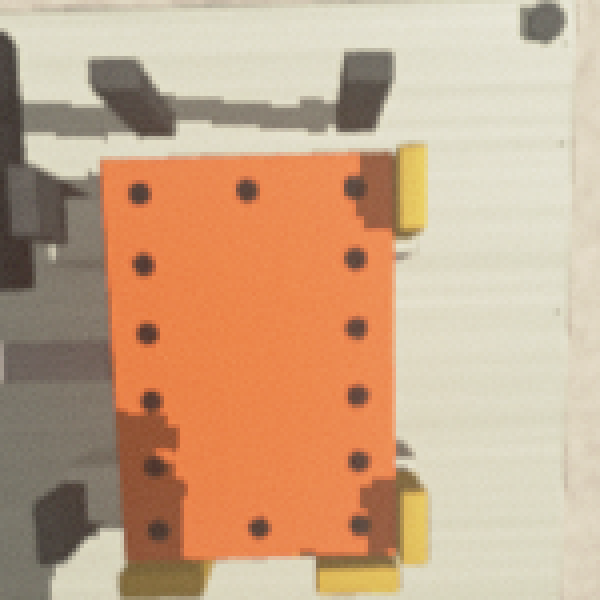

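View pics/m19.png

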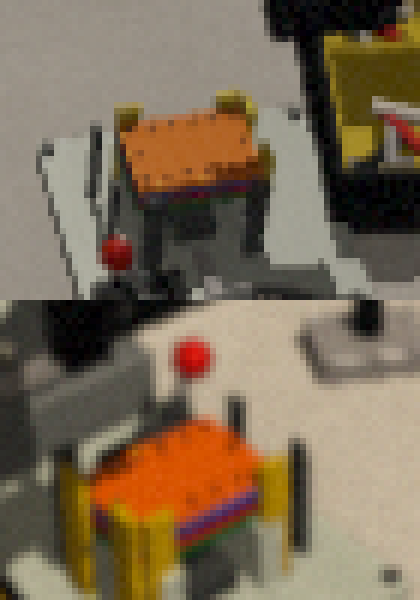

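```bash
python3 -c "
from h import *
plan(fw((-88,90,64)),95.1)"
```

```text
t 38.17 pos [0.7131 0.1026 0.1816] phi 95.0 w 0.0003 f [-0.5 -0.  -0.2]
rotvec [-0.    -0.    -0.002] shift cm [13.84 -1.23 11.76]
```

```bash
python3 -m jog '[[4.6,-0.4,0,0,0,0,-1],[4.6,-0.4,0,0,0,0,-1],[4.6,-0.4,0,0,0,0,-1],[0,0,4,0,0,0,-1],[0,0,4,0,0,0,-1],[0,0,4.1,0,0,0,-1],[0,0,0,0,-0.13,0,-1],[0,0,0,0,-0.13,0,-1],[0,0,0,0,0,0,-1]]' ; python3 -c "
from h import *
plan(fw((-52,90,60.5)),95.1)"
```

```text
time: 39.3
ee_pos: [0.5746, 0.0789, 0.06]
eef_rot: [-0.044, 0.991, 0.006, 0.128]
ft_force: [0.6, 1.0, 1.0]
width: 0.0004
t 39.3 pos [0.5746 0.0789 0.06  ] phi 95.1 w 0.0004 f [0.6 1.  1. ]
rotvec [ 0.     0.258 -0.001] shift cm [-3.76 -0.11 -0.05]
```

```bash
S='from h import *
plan(fw((-52,90,60.5)),95.1)'; python3 -m jog '[[-0.97,-0.1,0.26,0,0,0,-1],[-0.97,0,0.26,0,0,0,-1],[0,0,0,0,0,0,-1]]' >/dev/null; python3 -c "$S"; for i in 1 2 3; do python3 -m jog '[[-0.29,0,0.08,0,0,0,-1],[0,0,0,0,0,0,-1]]' >/dev/null; python3 -c "$S"; done
```

```text
t 39.67 pos [0.5986 0.0807 0.0607] phi 95.1 w 0.0004 f [ 0.4 -0.9 -0.2]
rotvec [-0.    0.26 -0.  ] shift cm [-1.36 -0.07  0.02]
t 39.92 pos [0.6001 0.0809 0.0603] phi 95.1 w 0.0005 f [ 0.   0.  -0.5]
rotvec [0.   0.26 0.  ] shift cm [-1.21 -0.08 -0.02]
t 40.17 pos [0.6031 0.0813 0.0605] phi 95.1 w 0.0002 f [-0.8  0.6  0.6]
rotvec [0.   0.26 0.  ] shift cm [-0.9  -0.09  0.  ]
t 40.42 pos [0.605  0.0814 0.0599] phi 95.1 w 0.0002 f [-6.5  0.   4.4]
rotvec [0.    0.257 0.   ] shift cm [-0.72 -0.09 -0.06]
```

```bash
S='from h import *
plan(fw((-52,90,60.5)),95.1)'; python3 -m jog '[[-0.19,0,0.05,0,0,0,-1],[0,0,0,0,0,0,-1]]' >/dev/null; python3 -c "$S"; python3 -m jog '[[0.5,0,-0.13,0,0,0,-1],[1.5,0,-0.4,0,0,0,-1],[1.5,0,-0.4,0,0,0,-1],[0,0,-2,0,0.13,0,-1],[0,0,-2,0,0.13,0,-1],[0,0,0,0,0,0,-1],[0,0,0,0,0,0,-1]]'; python3 -c "
from h import *
plan(fw((16,90,105)),95.1)"
```

```text
t 40.67 pos [0.6054 0.0815 0.0595] phi 95.1 w 0.0005 f [-15.3  -1.1  10.9]
rotvec [0.    0.254 0.   ] shift cm [-0.67 -0.09 -0.1 ]
time: 41.55
ee_pos: [0.5639, 0.0775, 0.0987]
eef_rot: [-0.044, 0.999, -0.0, 0.0]
ft_force: [-0.9, -0.1, -0.2]
width: 0.0008
t 41.55 pos [0.5639 0.0775 0.0987] phi 95.1 w 0.0008 f [-0.9 -0.1 -0.2]
rotvec [-0.     0.001 -0.   ] shift cm [-11.65  -0.06  -0.63]
```

```bash
python3 -m jog '[[0,0,-2.5,0,0,0,-1],[-4,0,0,0,0,0,-1],[-4,0,0,0,0,0,-1],[-3.6,0,0,0,0,0,-1],[0,0,0,0,0,0,-1],[0,0,0,0,0,0,-1]]'; python3 - <<'E'
from h import *
p=shot('wrist','w20.png')
a=cv2.imread('pics/w20.png')
cv2.imwrite('pics/w20z.png',cv2.resize(a[60:210,150:350],None,fx=4,fy=4,interpolation=3)[:600])
E
```

```text
time: 42.3
ee_pos: [0.6786, 0.0878, 0.1237]
eef_rot: [-0.045, 0.999, -0.0, -0.001]
ft_force: [-0.1, 0.4, 0.9]
width: 0.0002
```

View pics/w20z.png

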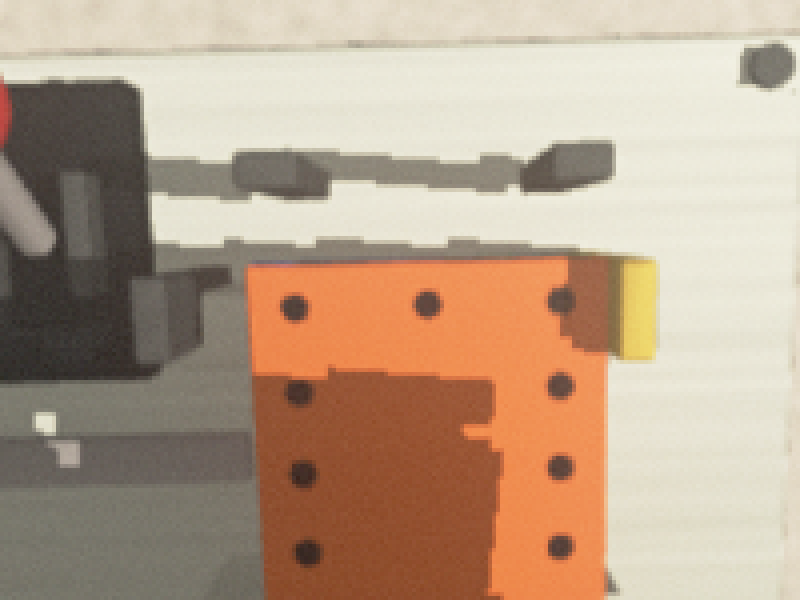

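```bash
python3 -m jog '[[0,-3,-5,0,0,0,-1],[-2,-4,-4,0,0,0,-1],[-1,-3,-4,0,0,0,-1],[0,0,0,0,0,0,1],[0,0,0,0,0,0,1]]'; python3 - <<'E'
from h import *
import pickle
p=shot('wrist','w21.png');pickle.dump(p,open('w21.pkl','wb'))
E
```

```text
time: 42.98
ee_pos: [0.7177, -0.0082, 0.254]
eef_rot: [-0.045, 0.999, 0.0, -0.0]
ft_force: [0.4, 0.9, -1.1]
width: 0.0129
```

View pics/w21.png

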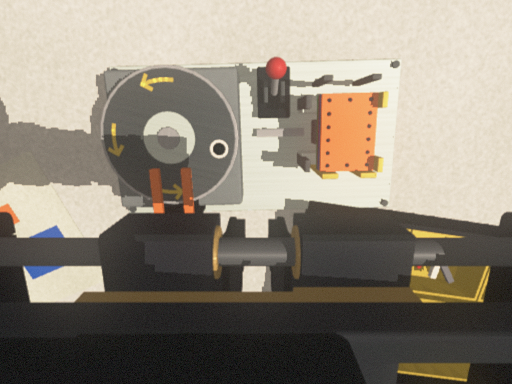

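```bash
python3 - <<'E'
from h import *
import pickle
p=pickle.load(open('w21.pkl','rb'))
for st,ce,m in blobs(p,'orange',300): print(st.tolist(),np.round(platefit(p,m,.074),2))
g=cv2.cvtColor(p['frame'],cv2.COLOR_RGB2GRAY)
a=cv2.resize(p['frame'][50:215,90:255],None,fx=4.8,fy=4.8,interpolation=3)[:600]; a=cv2.resize(p['frame'][50:215,90:255],None,fx=3.6,fy=3.6,interpolation=3)
cv2.imwrite('pics/w21z.png',cv2.cvtColor(a,cv2.COLOR_RGB2BGR))
a=cv2.resize(p['frame'][50:215,240:410],None,fx=3.6,fy=3.6,interpolation=3)
cv2.imwrite('pics/w21y.png',cv2.cvtColor(a,cv2.COLOR_RGB2BGR))
E
```

```text
(no output)
```

View pics/w21z.png

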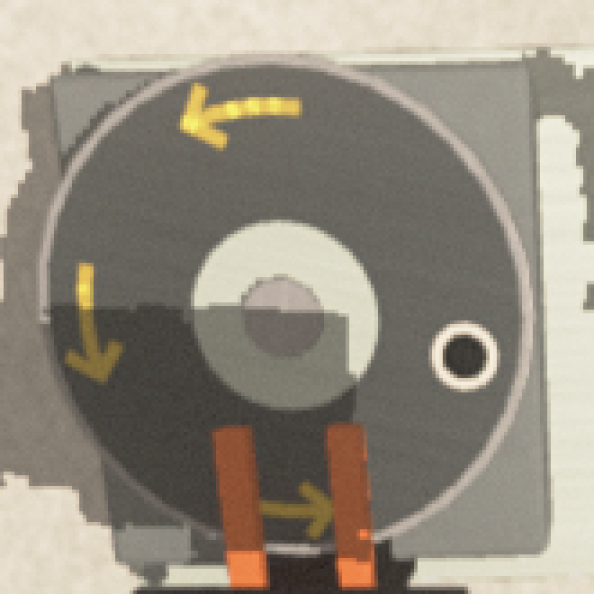

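View pics/w21y.png

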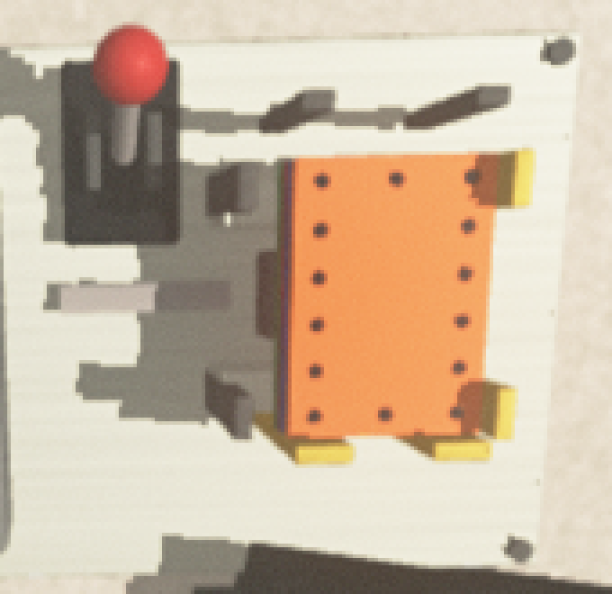

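```bash
python3 - <<'E'
from h import *
import pickle
p=pickle.load(open('w21.pkl','rb'))
L=lambda x,y:(90+x/3.6,50+y/3.6); Q=lambda x,y:(240+x/3.6,50+y/3.6)
w=atz(p,*L(285,314.5),.076); print('wheel',w)
print('hole',atz(p,*L(465,356),.076)-w)
s1=atz(p,*Q(558,50),.014);s2=atz(p,*Q(518,549),.014);d=s2-s1;print('screws',s1,s2,np.linalg.norm(d),np.degrees(np.arctan2(d[1],d[0])))
C=[atz(p,*Q(*c),.074) for c in [(293,158),(494,155),(480,432),(289,434)]]
c=np.mean(C,0);print('plate c',c); 
for i in range(4):
    e=C[(i+1)%4]-C[i];print(np.linalg.norm(e),np.degrees(np.arctan2(e[1],e[0])))
e=c-w; print('wheel->mag',np.linalg.norm(e[:2]),np.degrees(np.arctan2(e[1],e[0]))-90)
print('ball',atz(p,*Q(131,65),.070))
E
```

```text
wheel [ 0.68214344 -0.10623466  0.076     ]
hole [0.00753447 0.05469017 0.        ]
screws [0.5746501  0.14841366 0.014     ] [0.74901143 0.16893563 0.014     ] 0.17556486973620805 6.71271479915764
plate c [0.66019661 0.08666805 0.074     ]
0.058788448766738347 95.99082626539445
0.0821348428040087 7.773749861914421
0.05941903184058611 -84.2321584927821
0.08188646919000128 -172.66190943209898
wheel->mag 0.1941471615017907 6.490714662184885
ball [0.60100225 0.00230493 0.07      ]
```

```bash
sed -i 's/^FX=.*/FX=np.array([0.6703,-0.0023,0.1134])/' h.py; python3 -c "
from h import *
plan((.464,-.035,.15),95.1)"; python3 -m jog '[[5,0,0,0,0,0,1],[5,0,0,0,0,0,1],[5,0,2,0,0,0,1],[5,0,3,0,0,0,1],[5,0,3,0,0,0,1],[0,0,2,0,0,0,1],[0,0,0,0,0,0,1]]'; python3 - <<'E'
from h import *
import pickle
plan((.464,-.035,.15),95.1)
p=shot('wrist','w22.png');pickle.dump(p,open('w22.pkl','wb'))
E
```

```text
t 43.02 pos [ 0.7175 -0.0075  0.2534] phi 95.2 w 0.0175 f [ 0.3  0.  -1.4]
rotvec [ 0.001 -0.002  0.001] shift cm [25.49 -0.48 10.34]
time: 43.9
ee_pos: [0.4676, -0.0301, 0.153]
eef_rot: [-0.046, 0.999, 0.0, -0.002]
ft_force: [0.3, 0.1, 0.7]
width: 0.084
t 43.9 pos [ 0.4676 -0.0301  0.153 ] phi 95.2 w 0.084 f [0.3 0.1 0.7]
rotvec [ 0.    -0.003  0.002] shift cm [ 0.4  -0.45  0.3 ]
```

View pics/w22.png

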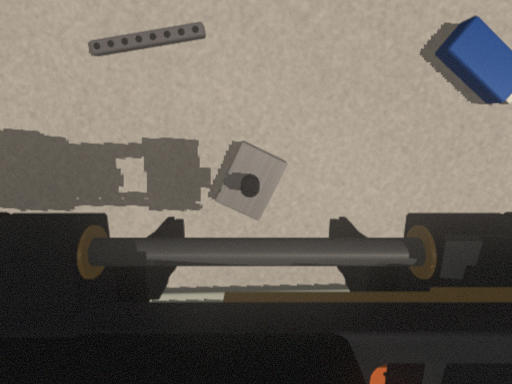

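```bash
python3 - <<'E'
from h import *
import pickle
p=pickle.load(open('w22.pkl','rb'))
a=cv2.resize(p['frame'][120:230,190:310],None,fx=5,fy=5,interpolation=3)
cv2.imwrite('pics/w22z.png',cv2.cvtColor(a,cv2.COLOR_RGB2BGR))
E
```

```text
(no output)
```

View pics/w22z.png

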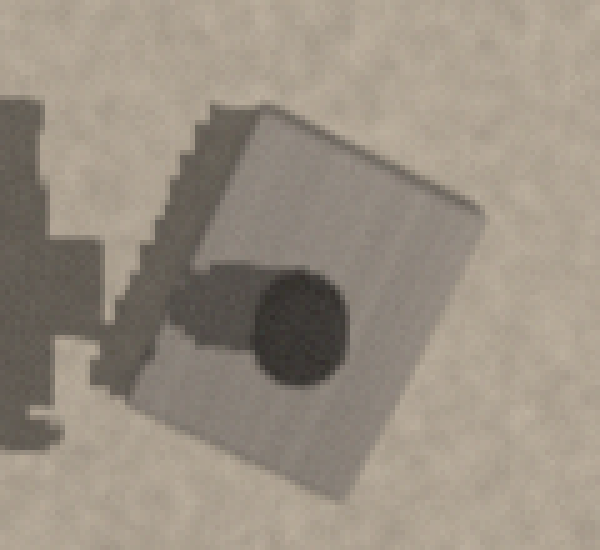

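```bash
python3 - <<'E'
from h import *
import pickle
p=pickle.load(open('w22.pkl','rb'))
L=lambda x,y:(190+x/5,120+y/5)
C=[atz(p,*L(*c),.016) for c in [(263,108),(484,211),(342,501),(130,402)]]
c=np.mean(C,0);print('c',c)
for i in range(4):
    e=C[(i+1)%4]-C[i];print(np.linalg.norm(e),np.degrees(np.arctan2(e[1],e[0])))
print('post top',atz(p,*L(301,320),.042))
plan((c[0],c[1],.037),66.8+2)
E
```

```text
c [ 0.46404384 -0.03604126  0.016     ]
0.046915678057788374 70.40798901256133
0.06526079226971529 -19.549140982598267
0.04724842079593165 -110.95238050555876
0.06413963439266304 160.16626539960248
post top [ 0.46047203 -0.03644512  0.042     ]
t 43.95 pos [ 0.4689 -0.0303  0.1542] phi 95.2 w 0.085 f [0.2 0.2 0.8]
rotvec [-0.    -0.001  0.461] shift cm [ 0.24 -0.71 11.72]
```

```bash
python3 -m jog '[[0,0,2,0,0,0.144,1],[0,0,2,0,0,0.144,1],[0,0,2,0,0,0.144,0.3],[0,0,0,0,0,0,0.2],[0,0,0,0,0,0,0.2],[0,0,0,0,0,0,0.2]]'; python3 - <<'E'
from h import *
plan((.463,-.036,.031),70.4)
p=shot('wrist','w23.png'); print(proj(p,(.463,-.036,.042)))
E
```

```text
time: 44.7
ee_pos: [0.4702, -0.031, 0.0955]
eef_rot: [0.17, 0.986, 0.0, 0.001]
ft_force: [0.2, -0.7, 0.2]
width: 0.0567
t 44.7 pos [ 0.4702 -0.031   0.0955] phi 70.5 w 0.0567 f [ 0.2 -0.7  0.2]
rotvec [0.001 0.001 0.001] shift cm [ 0.51 -0.71  6.45]
[246.21926956 204.3697847 ]
```

View pics/w23.png

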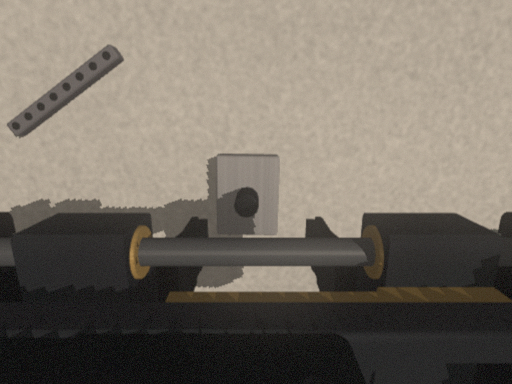

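```bash
python3 -m jog '[[0.5,-0.7,0,0,0,0,0.2],[0,0,3,0,0,0,0.2],[0,0,2.5,0,0,0,0.2],[0,0,0.9,0,0,0,0.2],[0,0,0,0,0,0,0.2],[0,0,0,0,0,0,-0.9],[0,0,0,0,0,0,-0.9],[0,0,0,0,0,0,-0.9],[0,0,0,0,0,0,-0.9],[0,0,0,0,0,0,-0.9]]' 55; python3 - <<'E'
from h import *
plan((.463,-.036,.031),70.4)
E
```

```text
time: 46.0
ee_pos: [0.4625, -0.036, 0.0307]
eef_rot: [0.171, 0.985, 0.0, 0.0]
ft_force: [-1.0, -0.8, 2.0]
width: 0.0163
t 46.0 pos [ 0.4625 -0.036   0.0307] phi 70.4 w 0.0163 f [-1.  -0.8  2. ]
rotvec [ 0.     0.    -0.001] shift cm [-0.05  0.02 -0.03]
```

```bash
python3 -m jog '[[0,0,-2,0,0,0,-0.9],[0,0,-4,0,0,0,-0.9],[0,0,-4,0,0,-0.152,-0.9],[0,0,-2,0,0,-0.152,-0.9],[0,0,0,0,0,-0.152,-0.9],[0,0,0,0,0,0,-0.9],[0,0,0,0,0,0,-0.9]]' 55; python3 - <<'E'
from h import *
plan(fw((0,90,150)),96.5)
shot('wrist','w24.png')
E
```

```text
time: 46.88
ee_pos: [0.4619, -0.0361, 0.1499]
eef_rot: [-0.055, 0.998, -0.0, -0.001]
ft_force: [-0.2, 0.6, -3.9]
width: 0.0169
t 46.88 pos [ 0.4619 -0.0361  0.1499] phi 96.3 w 0.0169 f [-0.2  0.6 -3.9]
rotvec [ 0.    -0.001 -0.004] shift cm [-2.109e+01  1.000e+01 -1.000e-02]
```

View pics/w24.png

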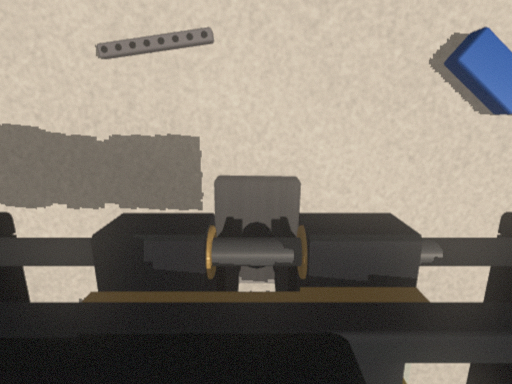

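```bash
python3 -m jog '[[-4.2,2,0,0,0,0,-0.9],[-4.2,2,0,0,0,0,-0.9],[-4.2,2,0,0,0,0,-0.9],[-4.2,2,0,0,0,0,-0.9],[-4.3,2,0,0,0,0,-0.9],[0,0,0,0,0,0,-0.9],[0,0,2,0,0,0,-0.9],[0,0,1.4,0,0,0,-0.9],[0,0,0,0,0,0,-0.9],[0,0,0,0,0,0,-0.9]]' 55; python3 - <<'E'
from h import *
plan(fw((0,90,105)),96.5)
shot('wrist','w25.png')
a=shot('side','s25.png')['frame'];b=shot('scene','c25.png')['frame']
a=cv2.resize(a[150:200,265:335],None,fx=6,fy=6,interpolation=3);b=cv2.resize(b[180:230,190:260],None,fx=6,fy=6,interpolation=3)
cv2.imwrite('pics/m25.png',cv2.cvtColor(np.vstack([a,b]),cv2.COLOR_RGB2BGR))
E
```

```text
time: 48.18
ee_pos: [0.6608, 0.0869, 0.117]
eef_rot: [-0.056, 0.998, 0.0, 0.0]
ft_force: [0.5, 0.9, -4.3]
width: 0.0168
t 48.17 pos [0.6608 0.0869 0.117 ] phi 96.5 w 0.0168 f [ 0.5  0.9 -4.3]
rotvec [ 0.     0.001 -0.001] shift cm [0.06 0.03 1.2 ]
```

View pics/m25.png

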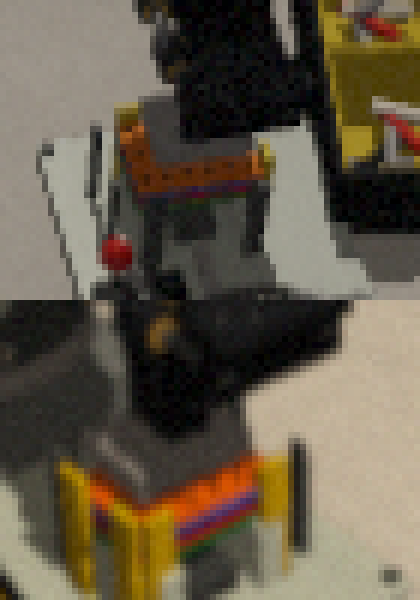

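View pics/w25.png

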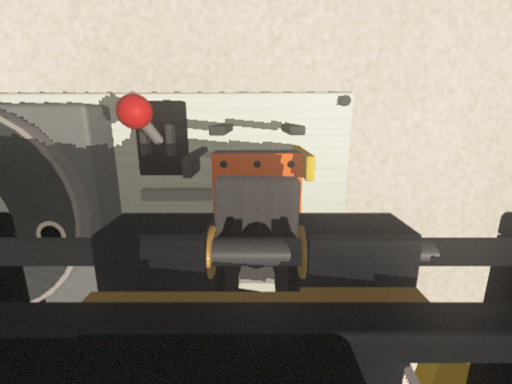

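```bash
python3 -m jog '[[0,0,0.8,0,0,0,-0.9],[0,0,0.2,0,0,0,-0.9],[0,0,0,0,0,0,-0.9],[0,0,0,0,0,0,-0.9]]' 55; python3 -c "
from h import *
plan(fw((0,90,105)),96.5)"
```

```text
time: 48.82
ee_pos: [0.6609, 0.0871, 0.1067]
eef_rot: [-0.057, 0.998, 0.0, 0.0]
ft_force: [-0.6, 1.1, -3.5]
width: 0.0165
t 48.83 pos [0.6609 0.0871 0.1067] phi 96.5 w 0.0165 f [-0.6  1.1 -3.5]
rotvec [ 0.  0. -0.] shift cm [0.07 0.01 0.17]
```

```bash
python3 -m jog '[[0.06,0,0.1,0,0,0,-0.9],[0,0,0,0,0,0,-0.9]]' 55; python3 -c "
from h import *
plan(fw((0,90,105)),96.5)";  python3 -m jog '[[0,0,0.1,0,0,0,-0.9],[0,0,0,0,0,0,-0.9]]' 55; python3 -c "
from h import *
plan(fw((0,90,105)),96.5)"
```

```text
time: 49.08
ee_pos: [0.6601, 0.0871, 0.1055]
eef_rot: [-0.057, 0.998, 0.0, -0.0]
ft_force: [-0.3, -0.1, -4.1]
width: 0.0167
t 49.08 pos [0.6601 0.0871 0.1055] phi 96.5 w 0.0167 f [-0.3 -0.1 -4.1]
rotvec [ 0. -0. -0.] shift cm [-0.    0.    0.05]
time: 49.32
ee_pos: [0.6603, 0.0871, 0.1048]
eef_rot: [-0.057, 0.998, 0.0, 0.0]
ft_force: [-0.5, -1.5, -1.5]
width: 0.0171
t 49.33 pos [0.6603 0.0871 0.1048] phi 96.5 w 0.0171 f [-0.5 -1.5 -1.5]
rotvec [ 0.  0. -0.] shift cm [ 0.02  0.   -0.02]
```

```bash
python3 -m jog '[[0,0,0.05,0,0,0,-0.4],[0,0,0,0,0,0,-0.2],[0,0,0,0,0,0,-0.2],[0,0,-2,0,0,0,-0.2],[0,0,-4,0,0,0,-0.2],[0,0,-4,0,0,0,-1],[-5,-4,-2,0,0,0,-1],[0,-4,-2,0,0,0,-1],[0,0,0,0,0,0,-1],[0,0,0,0,0,0,-1]]' 20; python3 - <<'E'
from h import *
import pickle
p=shot('wrist','w26.png');pickle.dump(p,open('w26.pkl','wb'))
plan(fw((0,-105,150)),96.5)
E
```

```text
time: 50.58
ee_pos: [0.7152, 0.016, 0.2437]
eef_rot: [-0.057, 0.998, 0.0, 0.0]
ft_force: [0.2, -0.2, -0.0]
width: 0.001
t 50.62 pos [0.715  0.0169 0.2432] phi 96.6 w 0.001 f [-0.7  1.6 -0.9]
rotvec [0.001 0.    0.001] shift cm [  4.65 -11.9    9.32]
```

View pics/w26.png

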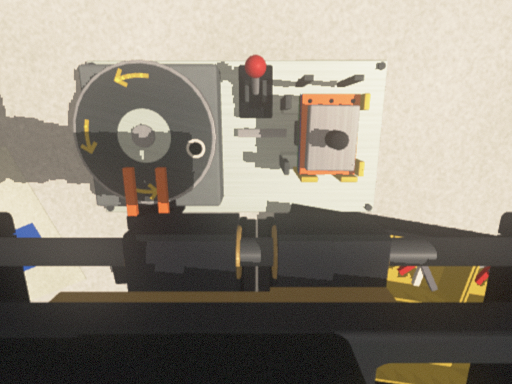

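```bash
python3 - <<'E'
from h import *
import pickle
p=pickle.load(open('w26.pkl','rb'))
a=cv2.resize(p['frame'][80:200,270:400],None,fx=4.9,fy=4.9,interpolation=3)
cv2.imwrite('pics/w26z.png',cv2.cvtColor(a,cv2.COLOR_RGB2BGR))
print(proj(p,fw((0,-105,76))),proj(p,fw((-50,-105,76))))
for P in [(33,115,90),(33,65,90),(-33,115,90),(-33,65,90)]: print((proj(p,fw(P))-[270,80])*4.9)
E
```

```text
[143.70169076 135.3320834 ] [139.1477968   84.86540545]
[418.35360481 435.33462777]
[180.4889564  435.21846208]
[445.4897147  107.70182897]
[194.43566341 107.52931491]
```

View pics/w26z.png

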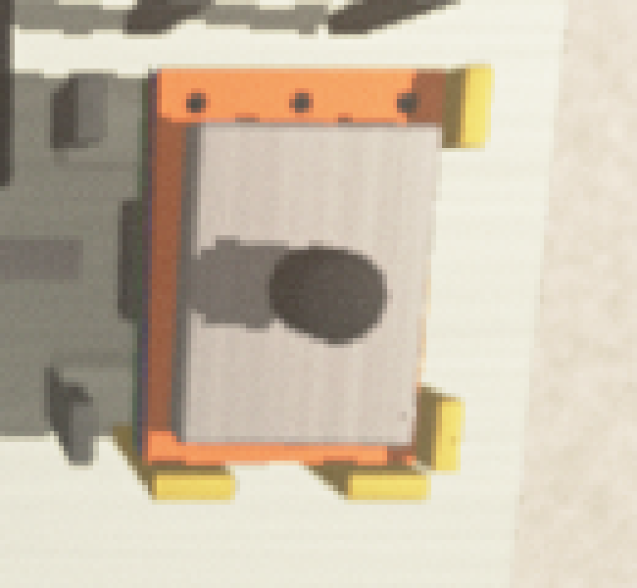

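```bash
python3 - <<'E'
from h import *
import pickle
p=pickle.load(open('w26.pkl','rb'))
L=lambda x,y:(270+x/4.9,80+y/4.9)
def q(cs,z):
    C=np.array([atz(p,*L(*c),z)[:2] for c in cs]);c=C.mean(0); d=c-FX[:2]; R=np.array([[np.cos(FX[2]),np.sin(FX[2])],[-np.sin(FX[2]),np.cos(FX[2])]])
    print(np.round((C-FX[:2])@R.T*1000,1).tolist(),np.round(R@d*1000,1))
q([(202,125),(442,125),(413,442),(182,442)],.09)
q([(160,70),(465,70),(425,462),(148,462)],.074)
E
```

```text
[[-29.7, 66.7], [-29.7, 114.6], [34.4, 114.0], [34.4, 65.4]] [ 2.4 90.2]
[[-41.2, 60.2], [-41.3, 123.8], [41.7, 122.4], [41.8, 60.8]] [ 0.3 91.8]
```

```bash
python3 -c "
from h import *
plan(fw((-7.3,-63.6,95)),96.5)"
```

```text
t 50.62 pos [0.715  0.0169 0.2432] phi 96.6 w 0.001 f [-0.7  1.6 -0.9]
rotvec [0.001 0.    0.001] shift cm [ 5.38 -7.76 14.82]
```

```bash
python3 -m jog '[[2.7,-3.9,0,0,0,0,-1],[2.7,-3.9,0,0,0,0,-1],[0,0,5,0,0,0,-1],[0,0,5,0,0,0,-1],[0,0,4.8,0,0,0,-1],[0,0,0,0,0,0,-1],[0,0,0,0,0,0,-1]]' 20; python3 -c "
from h import *
plan(fw((-7.3,-63.6,87)),96.5)"
```

```text
time: 51.5
ee_pos: [0.6706, -0.067, 0.0955]
eef_rot: [-0.057, 0.998, 0.0, 0.0]
ft_force: [0.3, -0.4, 0.9]
width: 0.0004
t 51.5 pos [ 0.6706 -0.067   0.0955] phi 96.6 w 0.0004 f [ 0.3 -0.4  0.9]
rotvec [0.    0.    0.001] shift cm [0.03 0.07 0.85]
```

```bash
python3 -m jog '[[0,0,0.7,0,0,0,-1],[0,0,0,0,0,0,-1],[0,0,0,0,0,0,-1]]' 20|grep -E "pos|force";  for i in 1 2; do python3 -m jog '[[0,0,0.1,0,0,0,-1],[0,0,0,0,0,0,-1]]' |grep -E "pos|force"; done
```

```text
ee_pos: [0.6704, -0.068, 0.0879]
ft_force: [0.4, 0.8, -0.6]
ee_pos: [0.6709, -0.0679, 0.0876]
ft_force: [-0.1, 0.8, 5.3]
ee_pos: [0.6715, -0.0678, 0.0875]
ft_force: [-2.0, 1.2, 11.1]
```

```bash
python3 -m jog '[[0.71,-0.19,-0.03,0,0,0,-1],[1.26,-0.73,0,0,0,0,-1],[1.25,-1.78,0,0,0,0,-1],[0.09,-2.59,0,0,0,0,-1],[-1.45,-2.15,-0.1,0,0,0,-1],[-2,-0.85,-2,0,0,0,-1],[-2,0,-5,0,0,0,-1],[-3,3.5,-4,0,0,0,-1]]' 20; python3 - <<'E'
from h import *
import pickle
P=[]
for i in range(8):
    t=r.read_state()['time']; p=r.camera('wrist'); p['t']=t; P.append(p)
pickle.dump(P,open('spin.pkl','wb'))
cv2.imwrite('pics/w27.png',cv2.cvtColor(np.hstack([P[0]['frame'][:240],P[3]['frame'][:240]])[:, :1024],cv2.COLOR_RGB2BGR)[::1,::1][:,:800])
print([round(p['t'],3) for p in P]); plan(fw((50,-105,200)),96.5)
E
```

```text
time: 53.38
ee_pos: [0.7267, -0.1141, 0.199]
eef_rot: [-0.053, 0.999, -0.001, 0.0]
ft_force: [0.6, 0.5, -0.1]
width: 0.0006
[53.375, 53.425, 53.475, 53.525, 53.575, 53.625, 53.675, 53.725]
t 53.77 pos [ 0.7259 -0.1109  0.1958] phi 96.4 w 0.0006 f [-0.5 -0.5  0. ]
rotvec [ 0.    -0.002 -0.002] shift cm [-0.71  0.92 -0.42]
```

View pics/w27.png

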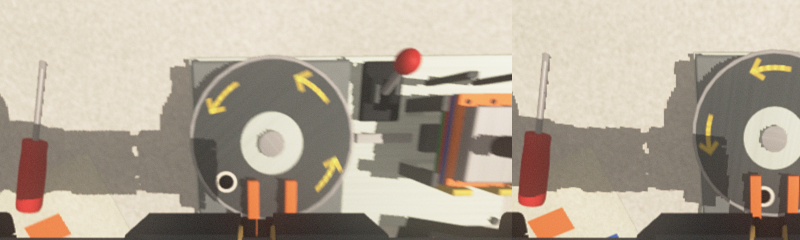

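```bash
cat >> h.py <<'E'
WC=None
TH=np.radians(np.arange(0,360,1.0)); RR=np.arange(40,70,1.5)
def polar(p):
    X=np.array([[fw((rr*np.cos(t),-105+rr*np.sin(t),76)) for t in TH] for rr in RR]).reshape(-1,3)
    T=np.array(p['camera_from_world']); q=X@T[:3,:3].T+T[:3,3]
    u=(p['fx']*q[:,0]/q[:,2]+p['cx']).reshape(len(RR),-1).astype(np.float32); v=(p['fy']*q[:,1]/q[:,2]+p['cy']).reshape(len(RR),-1).astype(np.float32)
    im=cv2.remap(p['frame'],u,v,cv2.INTER_LINEAR); h=cv2.cvtColor(im,cv2.COLOR_RGB2HSV).astype(int)
    yel=((h[...,0]>18)&(h[...,0]<35)&(h[...,1]>110)&(h[...,2]>60)).astype(float)
    im=im.astype(float); g=im.mean(2)
    bl=cv2.GaussianBlur(g,(0,0),8)
    whi=((g>bl+35)&(h[...,1]<70)).astype(float)
    ok=(v<205)
    return yel*ok,whi*ok
def angle(p,ref):
    """hole angle in feeder frame (deg); ref=(yel,whi,holeangle)"""
    y,w=polar(p); m=np.ones(360); m[:38]=0; m[-38:]=0
    best=[]
    for s in range(360):
        best.append(((np.roll(ref[0],s,1)*y)*m).sum()+((np.roll(ref[1],s,1)*w)*m).sum()-0.3*(np.roll(ref[0]+ref[1],s,1)*m).sum())
    b=np.array(best); i=int(b.argmax()); 
    a,c,d=b[i-1],b[i],b[(i+1)%360]; o=0.5*(a-d)/(a-2*c+d) if a-2*c+d else 0
    return (ref[2]+i+o)%360, c
E
python3 - <<'E'
from h import *
import pickle
p=pickle.load(open('w21.pkl','rb'))
y,w=polar(p)
# hole angle in ref from geometry
P0=np.array([.68214,-.10623]); hv=np.array([.00753,.05469]); ha=np.degrees(np.arctan2(hv[1],hv[0]))-6.5
print('ref hole',ha, 'yel',y.sum(),'whi',w.sum())
cs=w.sum(0); print([ (i,int(cs[i])) for i in range(360) if cs[i]>1][:60])
ys=y.sum(0); print([ (i,int(ys[i])) for i in range(360) if ys[i]>1])
pickle.dump((y,w,ha),open('ref0.pkl','wb'))
E
```

```text
ref hole 75.66051315602724 yel 383.0 whi 127.0
[(66, 6), (67, 8), (68, 10), (69, 8), (70, 7), (71, 5), (72, 5), (73, 4), (74, 4), (75, 4), (76, 4), (77, 4), (78, 4), (79, 4), (80, 6), (81, 5), (82, 6), (83, 9), (84, 9), (85, 8), (86, 6)]
[(0, 4), (1, 8), (2, 11), (3, 12), (4, 10), (5, 8), (6, 8), (7, 6), (8, 3), (171, 3), (172, 3), (173, 3), (174, 3), (175, 3), (176, 3), (177, 3), (178, 3), (179, 3), (180, 3), (181, 3), (182, 3), (183, 3), (184, 3), (185, 3), (186, 3), (187, 3), (188, 3), (189, 3), (190, 3), (191, 3), (192, 3), (193, 3), (194, 5), (195, 8), (196, 11), (197, 12), (198, 11), (199, 9), (200, 8), (201, 7), (202, 5), (203, 4), (204, 3), (254, 2), (255, 3), (256, 3), (257, 3), (258, 3), (259, 3), (260, 3), (261, 4), (262, 3), (263, 3), (264, 3), (265, 3), (266, 3), (267, 3), (268, 3), (269, 2), (270, 2), (271, 2), (272, 2), (273, 2), (274, 2), (275, 2), (276, 2), (277, 2), (278, 6), (279, 7), (280, 11), (281, 10), (282, 9), (283, 8), (284, 6), (285, 5), (286, 3), (287, 2), (348, 2), (349, 2), (350, 2), (351, 3), (352, 2), (353, 2), (354, 3), (355, 3), (356, 3), (357, 3), (358, 3), (359, 3)]
```

```bash
python3 - <<'E'
from h import *
import pickle
ref=pickle.load(open('ref0.pkl','rb'));P=pickle.load(open('spin.pkl','rb'))
a=[];t=[]
for p in P:
    x=angle(p,ref); print(round(p['t'],3),np.round(x,1)); a.append(x[0]);t.append(p['t'])
a=np.unwrap(np.radians(a)); print(np.polyfit(t,a,1), np.polyfit(t,a,2))
E
```

```text
53.375 [310.2 253. ]
53.425 [322.5 270.7]
53.475 [335.7 256.1]
53.525 [349.  244.1]
53.575 [  2.2 242.1]
53.625 [ 15.3 242.1]
53.675 [ 28.3 257.9]
53.725 [ 41.  257.7]
[   4.55760465 -237.85471698] [ 9.77559893e-03  3.51063801e+00 -2.09822313e+02]
```

```bash
python3 -m jog '[[0,0,0,0,0,0,-1],[0,0,0,0,0,0,-1],[0,0,0,0,0,0,-1],[0,0,0,0,0,0,-1],[0,0,0,0,0,0,-1],[0,0,0,0,0,0,-1],[0,0,0,0,0,0,-1],[0,0,0,0,0,0,-1],[0,0,0,0,0,0,-1],[0,0,0,0,0,0,-1],[0,0,0,0,0,0,-1],[0,0,0,0,0,0,-1],[0,0,0,0,0,0,-1],[0,0,0,0,0,0,-1],[0,0,0,0,0,0,-1],[0,0,0,0,0,0,-1]]' 20|head -1; cat >> h.py <<'E'
def track(n=6):
    import pickle
    ref=pickle.load(open('ref0.pkl','rb')); P=[]
    for i in range(n):
        t=r.read_state()['time']; p=r.camera('wrist'); P.append((t,p))
    A=[(t,)+angle(p,ref) for t,p in P]
    t=np.array([x[0] for x in A]); a=np.unwrap(np.radians([x[1] for x in A]))
    print('angles',[round(x[1],1) for x in A],'score',round(min(x[2] for x in A)),'t0',t[0])
    if n>2: print('omega',np.polyfit(t-t[0],a,1))
    return P[-1][1]
E
python3 -c "
from h import *
track(6)"
```

```text
time: 55.78
angles [np.float64(134.2), np.float64(143.4), np.float64(152.8), np.float64(162.0), np.float64(171.3), np.float64(180.3)] score 202 t0 55.775
omega [3.22555696 2.34300543]
```

```bash
python3 -m jog '[[0,0,0,0,0,0,-1],[0,0,0,0,0,0,-1],[0,0,0,0,0,0,-1],[0,0,0,0,0,0,-1],[0,0,0,0,0,0,-1],[0,0,0,0,0,0,-1],[0,0,0,0,0,0,-1],[0,0,0,0,0,0,-1],[0,0,0,0,0,0,-1],[0,0,0,0,0,0,-1],[0,0,0,0,0,0,-1],[0,0,0,0,0,0,-1],[0,0,0,0,0,0,-1],[0,0,0,0,0,0,-1]]' 20|head -1;
python3 -c "
from h import *
track(6); plan(fw((-7.3,-63.6,94)),96.5)"
```

```text
time: 57.82
angles [np.float64(97.8), np.float64(104.5), np.float64(110.9), np.float64(117.2), np.float64(123.6), np.float64(129.8)] score 254 t0 57.825
omega [2.22975262 1.71019416]
t 58.12 pos [ 0.7268 -0.1098  0.197 ] phi 96.5 w 0.0004 f [-0.3  0.2 -0.6]
rotvec [ 0.  0. -0.] shift cm [ 5.13  4.96 10.3 ]
```

```bash
python3 -m jog '[[2.56,2.48,0,0,0,0,-1],[2.57,2.48,0,0,0,0,-1],[0,0,5,0,0,0,-1],[0,0,4.7,0,0,0,-1],[0,0,0,0,0,0,-1],[0,0,0,0,0,0,-1],[0,0,0,0,0,0,-1],[0,0,0,0,0,0,-1],[0,0,0,0,0,0,-1],[0,0,0,0,0,0,-1],[0,0,0.7,0,0,0,-1],[0,0,0.4,0,0,0,-1],[0,0,0.12,0,0,0,-1],[0,0,0,0,0,0,-1],[0,0,0,0,0,0,-1],[0,0,0,0,0,0,-1]]' 20
python3 - <<'E'
from h import *
shot('side','s28.png'); a=cv2.imread('pics/s28.png'); cv2.imwrite('pics/s28z.png',cv2.resize(a[160:260,260:360],None,fx=5,fy=5,interpolation=3))
E
```

```text
time: 60.12
ee_pos: [0.6702, -0.0663, 0.0877]
eef_rot: [-0.057, 0.998, 0.0, -0.0]
ft_force: [0.2, 0.0, 0.2]
width: 0.0005
```

View pics/s28z.png

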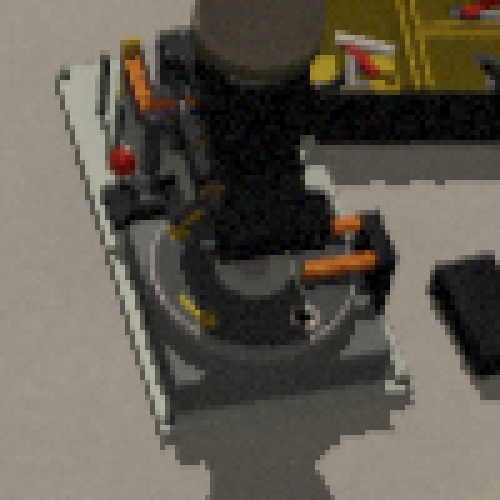

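```bash
cat >> h.py <<'E'
def fxy(P):
    d=np.array(P[:2])-FX[:2]; c,s=np.cos(FX[2]),np.sin(FX[2]); return np.array([c*d[0]+s*d[1],-s*d[0]+c*d[1]])*1000
E
python3 - <<'E'
from h import *
import pickle
P=[]
for i in range(2):
    t=r.read_state()['time'];p=shot('side','s29%d.png'%i);P.append((t,p))
print([t for t,_ in P])
a=np.hstack([cv2.resize(p['frame'][190:250,280:345],None,fx=6,fy=6,interpolation=3) for _,p in P]); cv2.imwrite('pics/s29z.png',cv2.cvtColor(a,cv2.COLOR_RGB2BGR))
q=fxy(atz(P[0][1],260+305/5,160+320/5,.076)); print(q, np.degrees(np.arctan2(q[1]+105,q[0])))
print(r.read_state()['ft_force'],r.read_state()['ee_pos'])
E
```

```text
[60.175, 60.225]
[  23.15847403 -160.4717506 ] -67.3403273027696
[0.2201962  0.59886817 0.63103862] [ 0.67025895 -0.0663496   0.08777077]
```

View pics/s29z.png

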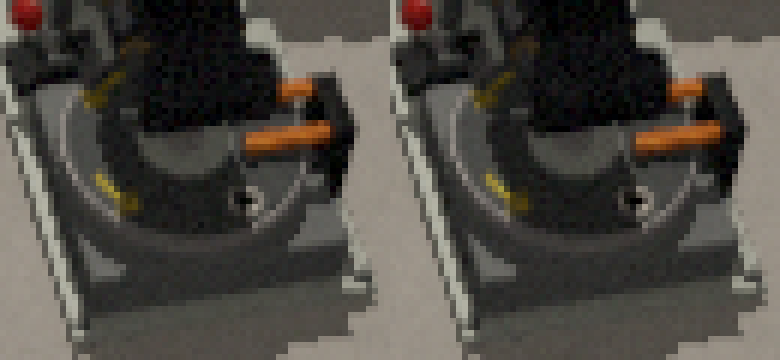

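```bash
python3 -m jog '[[0.05,0,0.1,0,0,0,-1],[0.36,-0.08,0,0,0,0,-1],[0.35,-0.11,0,0,0,0,-1],[0.34,-0.14,0,0,0,0,-1],[0.32,-0.17,0,0,0,0,-1],[0.31,-0.2,0,0,0,0,-1],[0.29,-0.22,0,0,0,0,-1],[0.27,-0.25,0,0,0,0,-1],[0.25,-0.27,0,0,0,0,-1],[0.22,-0.29,0,0,0,0,-1],[0.05,-0.08,0,0,0,0,-1],[0,0,0,0,0,0,-1]]' 20; python3 - <<'E'
from h import *
p=shot('side','s30.png')
a=cv2.resize(p['frame'][190:250,280:345],None,fx=8,fy=8,interpolation=3); cv2.imwrite('pics/s30z.png',cv2.cvtColor(a,cv2.COLOR_RGB2BGR))
E
```

```text
time: 61.78
ee_pos: [0.6446, -0.0878, 0.0875]
eef_rot: [-0.056, 0.998, -0.0, 0.001]
ft_force: [-0.3, -0.0, 5.6]
width: 0.0002
```

View pics/s30z.png

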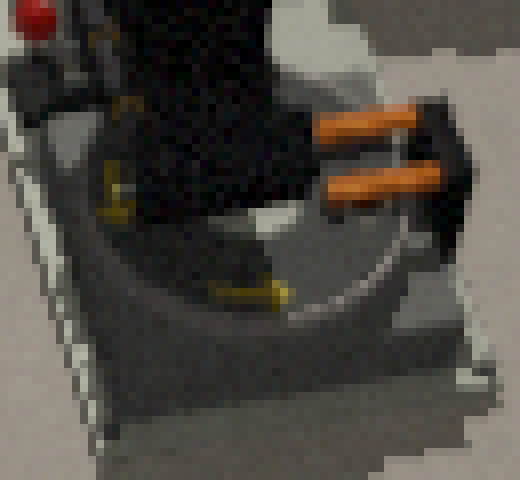

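```bash
python3 -m jog '[[0,0,-1,0,0,0,-1],[0,0,-5,0,0,0,-1],[-3,-1,-5,0,0,0,-1],[-5,-1,0,0,0,0,-1],[0,0,0,0,0,0,-1],[0,0,0,0,0,0,-1]]' 20|head -2; python3 - <<'E'
from h import *
p=track(2); cv2.imwrite('pics/w31.png',cv2.cvtColor(p['frame'],cv2.COLOR_RGB2BGR)); plan(fw((55,-105,200)),96.5)
import pickle; pickle.dump(p,open('w31.pkl','wb'))
s=proj(p,fw((55,-105,76)));print(s)
E
```

```text
time: 62.58
ee_pos: [0.7254, -0.0986, 0.1963]
angles [np.float64(338.0), np.float64(338.0)] score 243 t0 62.575
t 62.67 pos [ 0.7253 -0.0985  0.1973] phi 96.5 w 0.0003 f [-0.3 -0.1 -0.2]
rotvec [ 0.    -0.    -0.001] shift cm [-1.12 -0.32 -0.27]
[253.26670043 201.02200118]
```

View pics/w31.png

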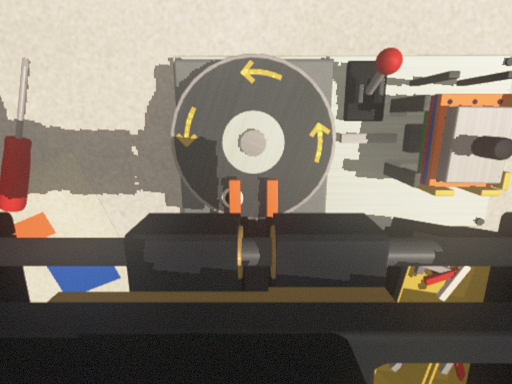

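```bash
python3 -c "
from h import *
plan(fw((-21,-68.6,95)),96.5)"
```

```text
t 62.67 pos [ 0.7253 -0.0985  0.1973] phi 96.5 w 0.0003 f [-0.3 -0.1 -0.2]
rotvec [ 0.    -0.    -0.001] shift cm [ 6.48  3.32 10.23]
```

```bash
python3 -m jog '[[3.2,1.7,0,0,0,0,-1],[3.3,1.6,0,0,0,0,-1],[0,0,5,0,0,0,-1],[0,0,5.2,0,0,0,-1],[0,0,0,0,0,0,-1],[0,0,0,0,0,0,-1]]' 20|grep -E "pos|force"; python3 -m jog '[[0,0,0.7,0,0,0,-1],[0,0,0,0,0,0,-1]]' 20|grep -E "pos|force"; python3 -m jog '[[0,0,0.1,0,0,0,-1],[0,0,0,0,0,0,-1]]' 20|grep -E "pos|force"
```

```text
ee_pos: [0.6585, -0.0731, 0.0974]
ft_force: [0.8, -0.6, 0.5]
ee_pos: [0.658, -0.0729, 0.0884]
ft_force: [0.7, 0.6, -0.3]
ee_pos: [0.6582, -0.0728, 0.0875]
ft_force: [-0.3, 0.8, 4.4]
```

Contact at 4.4 N; drag 22.5°.

```bash
python3 -m jog '[[0.12,-0.08,0.02,0,0,0,-1],[0.28,-0.18,0,0,0,0,-1],[0.26,-0.2,0,0,0,0,-1],[0.25,-0.22,0,0,0,0,-1],[0.22,-0.23,0,0,0,0,-1],[0.1,-0.12,0,0,0,0,-1],[0,0,0,0,0,0,-1],[0,0,0,0,0,0,-1],[0,0,-1,0,0,0,-1],[0,0,-5,0,0,0,-1],[-3,-1,-5,0,0,0,-1],[-5,-1,0,0,0,0,-1],[0,0,0,0,0,0,-1],[0,0,0,0,0,0,-1]]' 20|head -2; python3 - <<'E'
from h import *
p=track(2); cv2.imwrite('pics/w32.png',cv2.cvtColor(p['frame'],cv2.COLOR_RGB2BGR)); plan(fw((55,-105,200)),96.5)
a=cv2.resize(p['frame'][40:220,160:350],None,fx=3.3,fy=3.3,interpolation=3); cv2.imwrite('pics/w32z.png',cv2.cvtColor(a,cv2.COLOR_RGB2BGR))
E
```

```text
time: 65.68
ee_pos: [0.7279, -0.0956, 0.1961]
angles [np.float64(20.7), np.float64(20.7)] score 249 t0 65.675
t 65.78 pos [ 0.7278 -0.0956  0.1972] phi 96.5 w 0.0003 f [ 0.   0.2 -0.5]
rotvec [ 0.     0.    -0.001] shift cm [-0.85 -0.58 -0.28]
```

View pics/w32z.png

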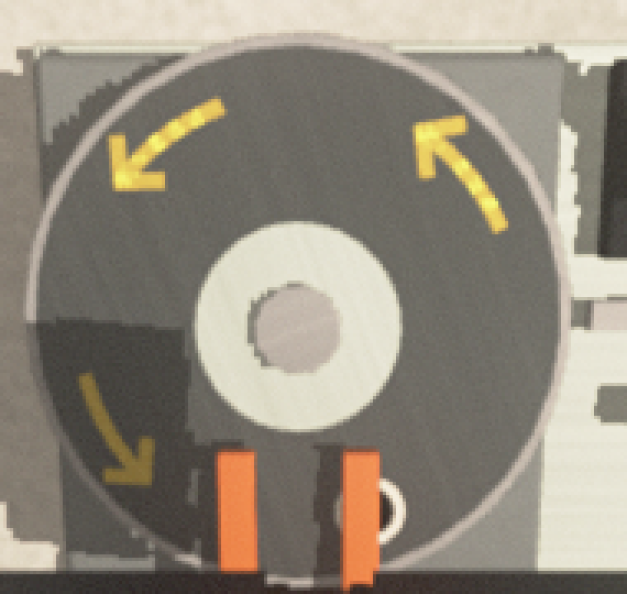

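```bash
python3 -c "
from h import *
plan(fw((10.9,-64.4,95)),96.5)"
```

```text
t 65.78 pos [ 0.7278 -0.0956  0.1972] phi 96.5 w 0.0003 f [ 0.   0.2 -0.5]
rotvec [ 0.     0.    -0.001] shift cm [ 3.56  3.48 10.22]
```

```bash
python3 -m jog '[[1.8,1.7,0,0,0,0,-1],[1.8,1.8,0,0,0,0,-1],[0,0,5,0,0,0,-1],[0,0,5.2,0,0,0,-1],[0,0,0,0,0,0,-1],[0,0,0.6,0,0,0,-1],[0,0,0,0,0,0,-1]]' 20|grep -E "pos|force"; python3 -m jog '[[0.05,0,0.15,0,0,0,-1],[0.05,0,0.1,0,0,0,-1]]' 20|grep -E "pos|force"
```

```text
ee_pos: [0.6894, -0.0648, 0.0903]
ft_force: [0.6, -0.9, 0.6]
ee_pos: [0.6886, -0.0647, 0.0876]
ft_force: [-0.7, 0.1, 8.8]
```

```bash
python3 -m jog '[[0.33,0.05,0,0,0,0,-1],[0.66,0.02,0,0,0,0,-1],[0.65,-0.09,0,0,0,0,-1],[0.63,-0.19,0,0,0,0,-1],[0.6,-0.28,0,0,0,0,-1],[0.54,-0.37,0,0,0,0,-1],[0.48,-0.45,0,0,0,0,-1],[0.4,-0.52,0,0,0,0,-1],[0.31,-0.58,0,0,0,0,-1],[0.22,-0.62,0,0,0,0,-1],[0.12,-0.65,0,0,0,0,-1],[0.02,-0.66,0,0,0,0,-1],[-0.09,-0.65,0,0,0,0,-1],[-0.19,-0.63,0,0,0,0,-1],[-0.28,-0.6,0,0,0,0,-1],[-0.3,-0.44,0,0,0,0,-1],[-0.22,-0.25,0,0,0,0,-1],[-0.12,-0.12,0,0,0,0,-1],[0,0,0,0,0,0,-1],[0,0,0,0,0,0,-1]]' 20; python3 - <<'E'
from h import *
s=r.read_state()['ee_pos'];q=fxy(s)-[0,-105];print(q,np.hypot(*q),np.degrees(np.arctan2(q[1],q[0]))%360)
for i in range(2):
    p=shot('side','s33%d.png'%i)
    a=cv2.resize(p['frame'][190:250,280:345],None,fx=6,fy=6,interpolation=3); b=a if i==0 else np.hstack([b,a])
cv2.imwrite('pics/s33z.png',cv2.cvtColor(b,cv2.COLOR_RGB2BGR))
E
```

```text
time: 69.4
ee_pos: [0.6593, -0.1391, 0.0876]
eef_rot: [-0.057, 0.998, -0.0, 0.001]
ft_force: [0.3, 0.2, 6.6]
width: 0.0007
[-26.37483118 -29.65115987] 39.684039635337044 228.3467727243201
```

View pics/s33z.png

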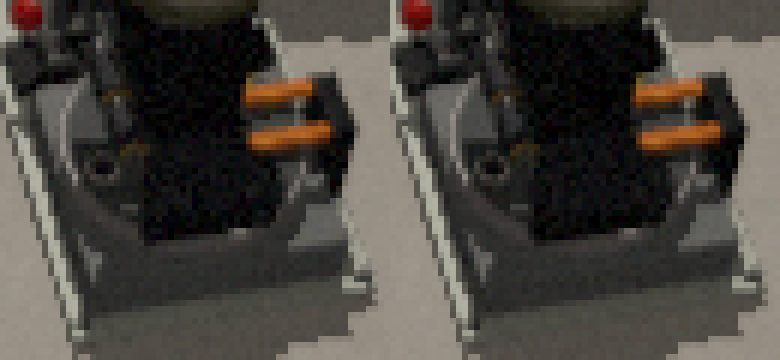

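```bash
python3 - <<'E'
from h import *
p=r.camera('side'); q=fxy(atz(p,280+102/6,190+168/6,.076))-[0,-105]; print(q,np.degrees(np.arctan2(q[1],q[0]))%360)
E
python3 -m jog '[[0,0,-0.3,0,0,0,-1],[0,0,-0.5,0,0,0,-1],[0,0,-4,0,0,0,-1],[-3,2,-5,0,0,0,-1],[-5,2,-1,0,0,0,-1],[0,0,0,0,0,0,-1]]' 20|head -2; python3 - <<'E'
from h import *
p=track(6); cv2.imwrite('pics/w34.png',cv2.cvtColor(p['frame'],cv2.COLOR_RGB2BGR)); plan(fw((55,-105,200)),96.5)
E
```

```text
[-53.04641613 -14.06109121] 194.84605292749032
time: 70.3
ee_pos: [0.7358, -0.0859, 0.1939]
angles [np.float64(191.9), np.float64(191.8), np.float64(191.8), np.float64(191.8), np.float64(191.7), np.float64(191.8)] score 211 t0 70.3
omega [-0.00482755  3.34813288]
t 70.6 pos [ 0.7326 -0.0912  0.1942] phi 96.4 w 0.0005 f [0.4 0.6 0.1]
rotvec [-0.    -0.    -0.002] shift cm [-0.32 -0.96 -0.58]
```

```bash
python3 -c "
from h import *
plan(fw((10.9,-64.4,95)),96.5)"
```

```text
t 70.6 pos [ 0.7326 -0.0912  0.1942] phi 96.4 w 0.0005 f [0.4 0.6 0.1]
rotvec [-0.    -0.    -0.002] shift cm [4.09 3.1  9.92]
```

```bash
python3 -m jog '[[2,1.5,0,0,0,0,-1],[2.1,1.6,0,0,0,0,-1],[0,0,5,0,0,0,-1],[0,0,4.9,0,0,0,-1],[0,0,0,0,0,0,-1],[0,0,0.6,0,0,0,-1],[0,0,0,0,0,0,-1]]' 20|grep -E "pos|force"; python3 -m jog '[[0.05,0,0.15,0,0,0,-1],[0.05,0,0.1,0,0,0,-1]]' 20|grep -E "pos|force"
```

```text
ee_pos: [0.6897, -0.0642, 0.0907]
ft_force: [-0.6, 0.6, -0.2]
ee_pos: [0.6885, -0.064, 0.0876]
ft_force: [1.1, -0.9, 5.4]
```

```bash
python3 -m jog '[[0.33,0.05,0.03,0,0,0,-1],[0.66,0.02,0,0,0,0,-1],[0.65,-0.09,0,0,0,0,-1],[0.63,-0.19,0,0,0,0,-1],[0.6,-0.28,0,0,0,0,-1],[0.54,-0.37,0,0,0,0,-1],[0.48,-0.45,0,0,0,0,-1],[0.4,-0.52,0,0,0,0,-1],[0.31,-0.58,0,0,0,0,-1],[0.17,-0.47,0,0,0,0,-1],[0.09,-0.38,0,0,0,0,-1],[0.03,-0.25,0,0,0,0,-1],[0,-0.12,0,0,0,0,-1],[0,0,0,0,0,0,-1],[0,0,0,0,0,0,-1],[0,0,-0.3,0,0,0,-1],[0,0,-0.5,0,0,0,-1],[0,0,-4,0,0,0,-1],[-3,1,-5,0,0,0,-1],[-5,1,-1,0,0,0,-1]]' 20|head -2; python3 - <<'E'
from h import *
p=track(6); cv2.imwrite('pics/w35.png',cv2.cvtColor(p['frame'],cv2.COLOR_RGB2BGR)); plan(fw((55,-105,200)),96.5)
E
```

```text
time: 74.22
ee_pos: [0.7228, -0.0774, 0.2001]
angles [np.float64(311.0), np.float64(310.8), np.float64(310.7), np.float64(310.8), np.float64(310.7), np.float64(310.8)] score 217 t0 74.225
omega [-0.01059727  5.42572624]
t 74.53 pos [ 0.72   -0.0776  0.1938] phi 96.4 w 0.0005 f [ 1.1  0.4 -0.1]
rotvec [-0.    -0.001 -0.001] shift cm [-1.41 -2.46 -0.62]
```

```bash
python3 -c "
from h import *
plan(fw((-14.4,-65.5,95)),96.5)"
```

```text
t 74.53 pos [ 0.72   -0.0776  0.1938] phi 96.4 w 0.0005 f [ 1.1  0.4 -0.1]
rotvec [-0.    -0.001 -0.001] shift cm [5.53 1.49 9.88]
```

```bash
python3 -m jog '[[2.8,0.8,0,0,0,0,-1],[2.7,0.7,0,0,0,0,-1],[0,0,5,0,0,0,-1],[0,0,4.9,0,0,0,-1],[0,0,0,0,0,0,-1],[0,0,0.6,0,0,0,-1],[0,0,0,0,0,0,-1]]' 20|grep -E "pos|force"; python3 -m jog '[[0.04,-0.02,0.15,0,0,0,-1],[0.04,-0.02,0.1,0,0,0,-1],[0.04,-0.02,0.05,0,0,0,-1]]' 20|grep -E "pos|force"
```

```text
ee_pos: [0.6651, -0.0682, 0.0909]
ft_force: [-0.1, 0.3, -0.0]
ee_pos: [0.6641, -0.0685, 0.0875]
ft_force: [-0.2, 1.3, 8.5]
```

```bash
python3 -m jog '[[0.1,-0.04,0.03,0,0,0,-1],[0.1,-0.04,0,0,0,0,-1],[0.1,-0.05,0,0,0,0,-1],[0.1,-0.05,0,0,0,0,-1],[0.1,-0.05,0,0,0,0,-1],[0.09,-0.06,0,0,0,0,-1],[0.09,-0.06,0,0,0,0,-1],[0.09,-0.06,0,0,0,0,-1],[0.09,-0.06,0,0,0,0,-1],[0.09,-0.06,0,0,0,0,-1],[0.09,-0.07,0,0,0,0,-1],[0.09,-0.07,0,0,0,0,-1],[0.08,-0.07,0,0,0,0,-1],[0.08,-0.07,0,0,0,0,-1],[0.08,-0.07,0,0,0,0,-1],[0.08,-0.08,0,0,0,0,-1],[0.07,-0.08,0,0,0,0,-1],[0.05,-0.05,0,0,0,0,-1],[0.02,-0.02,0,0,0,0,-1],[0,0,0,0,0,0,-1]]' 20; python3 - <<'E'
from h import *
for i in range(2):
    p=shot('side','s36%d.png'%i)
    a=cv2.resize(p['frame'][190:250,280:345],None,fx=6,fy=6,interpolation=3); b=a if i==0 else np.hstack([b,a])
cv2.imwrite('pics/s36z.png',cv2.cvtColor(b,cv2.COLOR_RGB2BGR))
s=r.read_state()['ee_pos'];q=fxy(s)-[0,-105];print(q,np.hypot(*q),np.degrees(np.arctan2(q[1],q[0]))%360)
E
```

```text
time: 78.28
ee_pos: [0.6499, -0.0814, 0.0875]
eef_rot: [-0.057, 0.998, 0.0, 0.001]
ft_force: [-0.0, 0.9, 5.8]
width: 0.0003
[-29.20836595  28.72763275] 40.96834784693018 135.47540996717657
```

View pics/s36z.png

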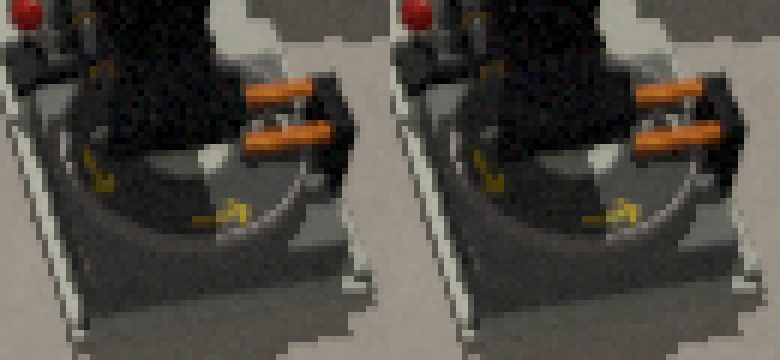

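```bash
python3 -m jog '[[0,0,-0.2,0,0,0,-1],[0,0,-0.3,0,0,0,-1],[0,0,-0.5,0,0,0,-1],[0,0,-4,0,0,0,-1],[-3,0,-5,0,0,0,-1],[-5,-1,-1,0,0,0,-1],[0,0,0,0,0,0,-1]]' 20|head -2; python3 - <<'E'
from h import *
p=track(3); plan(fw((55,-105,200)),96.5)
a=cv2.resize(p['frame'][40:220,160:350],None,fx=3.3,fy=3.3,interpolation=3); cv2.imwrite('pics/w37z.png',cv2.cvtColor(a,cv2.COLOR_RGB2BGR))
E
```

```text
time: 79.25
ee_pos: [0.7317, -0.0822, 0.1953]
angles [np.float64(358.5), np.float64(358.5), np.float64(358.5)] score 243 t0 79.25
omega [5.74681583e-03 6.25666029e+00]
t 79.4 pos [ 0.7286 -0.0827  0.1954] phi 96.5 w 0.0006 f [-0.  -0.1 -0.2]
rotvec [ 0.    -0.001 -0.001] shift cm [-0.61 -1.85 -0.46]
```

View pics/w37z.png

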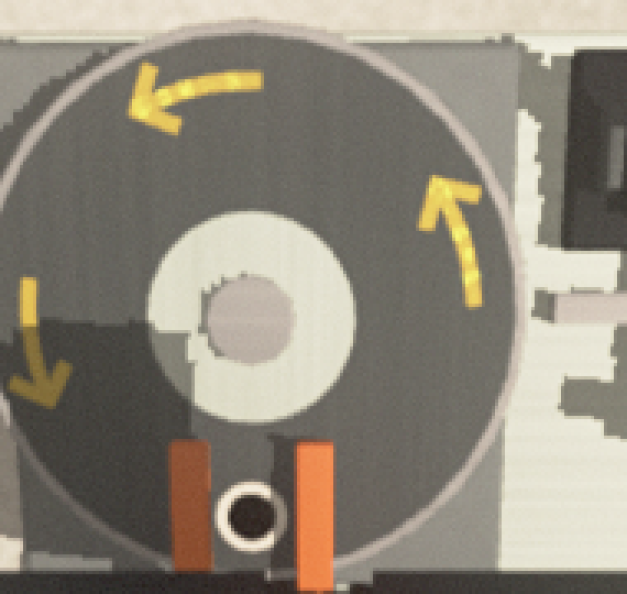

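```bash
python3 - <<'E'
from h import *
p=r.camera('wrist')
L=lambda x,y:(160+x/3.3,40+y/3.3)
h=fxy(atz(p,*L(251,516),.076)); w=fxy(atz(p,*L(252,316),.076)); print(h,w,np.degrees(np.arctan2(*(h-w)[::-1])))
l=[fxy(atz(p,*L(*c),.09)) for c in [(172,442),(210,442),(297,442),(333,442)]]; print(np.round(l,1),np.mean(l,0))
track(2)
print('ball',proj(p,fw((-68,12,70))))
plan(fw((-100,12,110)),96.5)
a=p['frame'];cv2.imwrite('pics/w38.png',cv2.cvtColor(a,cv2.COLOR_RGB2BGR))
E
```

```text
[  55.10006791 -105.6954417 ] [  -0.67944875 -104.51341404] -1.2139772013717198
[[  31.2 -125.2]
 [  31.2 -115.2]
 [  31.2  -92.3]
 [  31.2  -82.8]] [  31.19463131 -103.85988137]
angles [np.float64(358.5), np.float64(358.5)] score 243 t0 79.45
ball [371.90949154  55.31251398]
t 79.55 pos [ 0.7287 -0.0826  0.1963] phi 96.5 w 0.0006 f [-1.2  0.   0.4]
rotvec [ 0.    -0.    -0.001] shift cm [14.89  9.83  8.63]
```

View pics/w38.png

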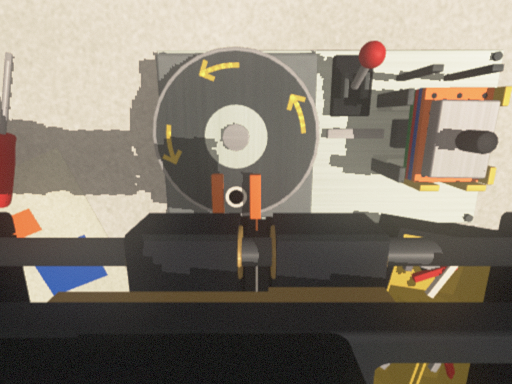

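```bash
python3 -m jog '[[5,3.3,0,0,0,0,-1],[5,3.3,0,0,0,0,-1],[5.4,3.2,0,0,0,0,-1],[0,0,0,0,0,0,-1],[0,0,4,0,0,0,-1],[0,0,4,0,0,0,-1],[0,0,4.4,0,0,0,-1],[0,0,0,0,0,0,-1],[0,0,0,0,0,0,-1]]' 20|grep -E "pos|force"; python3 - <<'E'
from h import *
plan(fw((-47,12,71)),96.5)
p=shot('wrist','w39.png');q=shot('side','s39.png')
a=np.hstack([p['frame'][:240,150:400],cv2.resize(q['frame'][150:230,250:330],(240,240))]);cv2.imwrite('pics/m39.png',cv2.cvtColor(a,cv2.COLOR_RGB2BGR))
E
```

```text
ee_pos: [0.5667, -0.0028, 0.0739]
ft_force: [0.6, 1.0, 0.5]
t 80.67 pos [ 0.5667 -0.0028  0.0739] phi 96.5 w 0.0007 f [0.6 1.  0.5]
rotvec [-0.     0.002 -0.001] shift cm [-5.6   0.08  0.29]
```

View pics/m39.png

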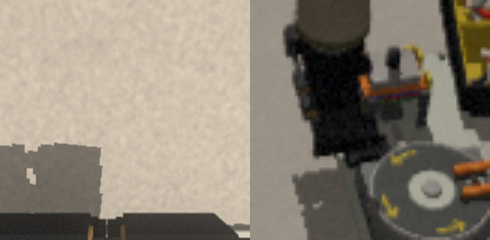

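```bash
python3 -m jog '[[-0.8,0.1,0.1,0,0,0,-1],[-0.8,0,0,0,0,0,-1],[-0.8,0,0,0,0,0,-1],[-0.8,0,0,0,0,0,-1],[-0.8,0,0,0,0,0,-1],[-0.7,0,0,0,0,0,-1],[0,0,0,0,0,0,-1]]' 20|grep -E "pos|force"; for i in 1 2 3 4; do python3 -m jog '[[-0.3,0,0,0,0,0,-1],[0,0,0,0,0,0,-1]]' |grep -E "pos|force"; done
```

```text
ee_pos: [0.6128, 0.0039, 0.0708]
ft_force: [-0.3, -1.3, 0.5]
ee_pos: [0.6151, 0.0042, 0.0708]
ft_force: [-0.6, -0.8, -0.2]
ee_pos: [0.6182, 0.0044, 0.0709]
ft_force: [-1.0, -0.1, 0.0]
ee_pos: [0.6213, 0.0047, 0.0709]
ft_force: [-0.7, -1.6, 0.1]
ee_pos: [0.6228, 0.0048, 0.0707]
ft_force: [-8.5, -0.2, 3.2]
```

```bash
python3 -m jog '[[-0.15,0,0,0,0,0,-1],[0,0,0,0,0,0,-1]]' |grep -E "pos|force"; python3 -m jog '[[1,0,0,0,0,0,-1],[3,0,0,0,0,0,-1],[3,0,0,0,0,0,-1],[0,0,-5,0,0,0,-1],[0,0,-6,0,0,0,-1],[-5,-2.5,-2,0,0,0,-1],[-5,-2.5,0,0,0,0,-1],[-5,-2.5,0,0,0,0,-1],[-3,0,0,0,0,0,-1],[0,0,0,0,0,0,-1],[0,0,0,0,0,0,-1]]' |grep -E "pos|force"; python3 - <<'E'
from h import *
p=track(2); cv2.imwrite('pics/w40.png',cv2.cvtColor(p['frame'],cv2.COLOR_RGB2BGR))
a=cv2.resize(p['frame'][30:220,300:500],None,fx=3.1,fy=3.1,interpolation=3);cv2.imwrite('pics/w40z.png',cv2.cvtColor(a,cv2.COLOR_RGB2BGR))
shot('side','s40.png');shot('scene','c40.png')
for x,z in [(-28,71),(-24,70),(-68,70)]: print(proj(p,fw((x,12,z))))
E
```

```text
ee_pos: [0.6231, 0.0048, 0.0706]
ft_force: [-15.3, -1.7, 7.7]
ee_pos: [0.7431, -0.0569, 0.2012]
ft_force: [-1.1, -0.3, 0.1]
angles [np.float64(358.4), np.float64(358.4)] score 250 t0 84.275
[340.40279574  83.94505485]
[339.78746147  88.79089659]
[343.31648797  34.81167605]
```

View pics/w40.png

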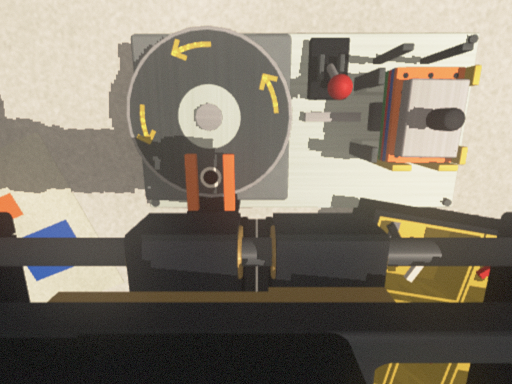

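View pics/w40z.png

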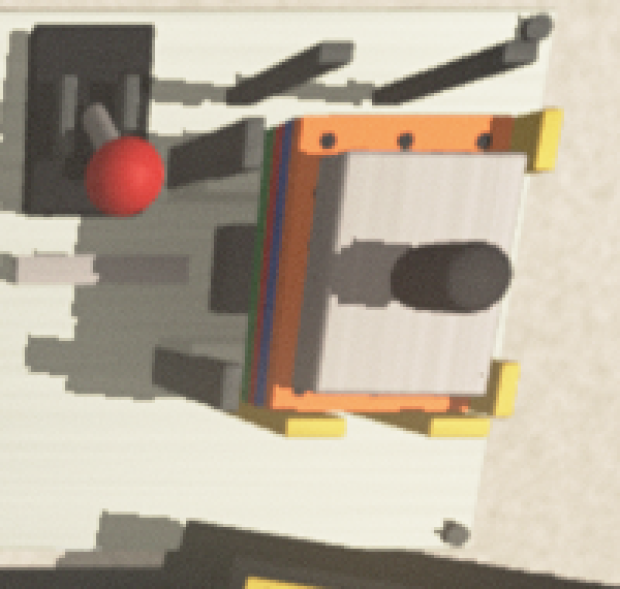

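View pics/s40.png

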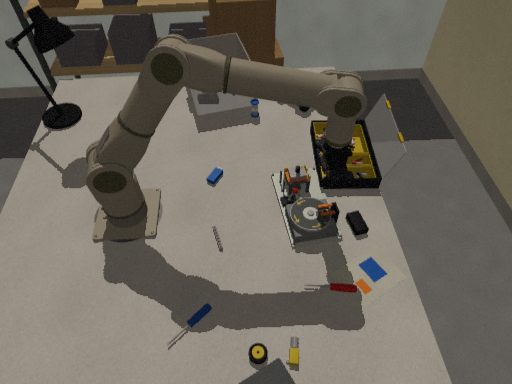

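```bash
python3 -c "
from bench import r
print(r.close_job())"
```

```text
the job is handed in; nothing more can be done
None
```

The feeder is set up and I handed the job in at about 84 s of the 210 s. No verdict came back.

- **Plates:** All four (green, red, blue, orange) are in the magazine. I tapped the stack against the guides from both sides. The last overhead picture shows its edges flush, to about 1 mm. The orange plate was knocked about 4 cm aside during the run, so I located it again before picking it up. It caught on the guide face on the first try and went in on the second.
- **Follower:** It rests on the stack with its long side along the plates. It measured about 2 mm off centre along feeder x, and I left it there.
- **Flywheel, spin:** I spun it the way the arrows point to 4.6 rad/s and let it run free for more than 6 s. It was still above 3.1 rad/s about 2.5 s in.
- **Flywheel, homing:** My first light touch stopped it short of home. A finger drag then overshot the slot by about 20°. I took it round again by finger in slow forward drags, so its final rest came from guiding it forward rather than from one free run-down.
- **Flywheel, end state:** It stands at 358.4–358.5°, with the hole 1.5–2 mm from the middle of the slot. I never drove it backwards, but when I first pressed the finger down the tip shifted about 1 mm the wrong way. I cannot rule out a tiny backward nudge from that.
- **Lever:** I threw it last, to its hard stop at 15 N. The ball shows where "fully over" should be, and the wheel angle did not change.
- **Other items:** I did not touch anything else on the desk, and the pictures show nothing else moved. The highest contact force I read was about 22 N.

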